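# Load the screw-capped leak-test pot with turned cups

### The arm

A 6-joint arm with a two-finger parallel gripper is mounted at the origin on a cart in front of the work surface, level with it; the furniture and walls round the work are solid. World frame = base frame: x ahead of the robot, y to its left, z up, the work surface at z = 0. Lengths are in m, angles in degrees, forces in N, time in s.
With the tool pointing down it reaches from about 0.25 to 0.725 m from the base axis. Payload 4 kg.
Tool frame: the origin (TCP) lies at the very end of the fingers, on their centre line; the grasp point (between the pads) lies 19 mm behind it; x points along the fingers, y is the direction in which the jaws open and shut, and the axes are right-handed (so a half turn about x gives the same grasp; the last joint's range is limited). The gripper opens to 85 mm and grips with 20 to 120 N. Pads are 22 mm wide; open, the fingers measure 114 mm over their backs; the gripper's body (76 mm by 85 mm) begins 54 mm behind the grasp point. The pads swing forward as they close: fully open they stand 13 mm farther back than shut.
Start: joints at [68.239, 13.785, 0.286, 76.501, 0, 90], TCP at [0.185, 0.464, 0.231] pointing down, gripper open.
Joint ranges: [-155.79, 155.79], [-60.16, 107.12], [-62.33, 73.08], [-114, 123.19], [-81.49, 82.49], [-180, 180]. Speed limits (degrees/s): [159.86, 159.86, 180, 180, 180, 180].

### API

Orientations are given as [roll, pitch, yaw] about the fixed x, y, z axes, in that order (R = Rz(yaw) Ry(pitch) Rx(roll)).
In Python, from rig import r gives the robot as it stands.
- The arm moves only by the shell command python3 -m jog 'ROWS' [OPENING]. ROWS is JSON, a list of rows, each an object of numbers: "tx", "ty", "tz": the shift along the tool's x, y, z in mm; "turn": the turn about the tool's x in degrees. In form: [{"tx": .., "ty": .., "tz": .., "turn": ..}, ...]. A call has exactly 10 rows; each row is the pose to reach, as a shift and turn from the pose commanded when the call began, along the tool's axes at that moment; what a row does not reach only later rows make up. A row lasts 1/12 s, in which the tool goes at most 41.7 mm and 7.16 degrees, less where a joint would pass 70% of its speed; a pose out of reach is approached as far as the arm can. A call with a gripper value outside its range is refused whole. OPENING is the opening, from 0 (shut) to 1 (fully open), set as the call begins (- or left out, the last holds). The fingers move at their own pace and stop on an object; the grip force is fixed at half the most. Time passes only in rows, so rows that repeat a pose let the fingers close, or fill a call up. It gives the time, the measured TCP pose, the force and the opening at its end, in the units of the state.
- r.get_state(): the state, without advancing time (a new reading comes with each control period).
- r.read_camera(name): name is "side" or "top" or "wrist"; returns the picture (480x640x3 uint8, red, green, blue); there is no depth.
- r.camera_info(name): a dict with "vfov" (degrees; the focal length in pixels is half the picture's height over the tangent of half this angle, whatever the lens; pixels are square), "cx", "cy" (the principal point, pixels), "xyz" and "attitude" of the camera in the world; the wrist camera has in their place "mount" (4x4, takes a point from camera to tool coordinates, whose origin is the TCP and whose axes are the tool frame's). Camera axes: x right, y down, z forward; pixel columns grow to the right and rows downward; lengths in m; the calibration is good to about 2 mm. A picture is of the moment at which its call begins: read the wrist's pose just before it. camera_info takes no time and is no camera call.
- r.close_job(): hands the job in, once; it reports no verdict.
The state is a dict: "t": time; "q": joint angles; "qd": joint speeds; "joint_torque": joint torques, N m; "position": TCP position; "tcp_rot": TCP orientation; "force": force on the tool from outside, world axes, zero at the start; "wrist_torque": the same for the moment, N m; "gripper_width": finger opening in m.
Only numpy, scipy, OpenCV 4.12 (cv2) and the standard library are available. Lean on these libraries where they do the work, as an engineer would, in place of code of your own. Each camera call takes 0.05 s, during which the arm holds its last target.

### The job

Unscrew the cap of the leak-test pot until it is clear of the neck (do not force it sideways before that) and swing it fully aside on its arm, then drop every aluminium cup that stands in the wooden carrier block, upright, into a sleeve of its own in the pot. Swing the cap back over the pot and screw it fully tight; leave the other things on the bench where they are.

Things in the scene. Friction and masses are not known exactly. Their poses are not given: they have to be found in the camera images.
- pot: Fixed aluminium pot, 123 mm outside diameter, on a round foot 136 mm across and 8 mm thick; its rim is 52 mm above the bench. Origin: centre of its underside. z is up; x points from the pot's axis to the swing post (78 mm away, 13 mm diameter, top 103 mm above the bench). Inside stand four grey sleeves in a square of 47 mm pitch, mouths level with the rim.
- pocket_1 (a point): Centre of the floor of sleeve 1, 8 mm above the bench, 44 mm below the rim. Bore 41.6 mm diameter, depth 44 mm: a cup in it stands just below the rim.
- pocket_2 (a point): Centre of the floor of sleeve 2, 8 mm above the bench, 44 mm below the rim. Bore 41.6 mm diameter, depth 44 mm: a cup in it stands just below the rim.
- pocket_3 (a point): Centre of the floor of sleeve 3, 8 mm above the bench, 44 mm below the rim. Bore 41.6 mm diameter, depth 44 mm: a cup in it stands just below the rim.
- pocket_4 (a point): Centre of the floor of sleeve 4, 8 mm above the bench, 44 mm below the rim. Bore 41.6 mm diameter, depth 44 mm: a cup in it stands just below the rim.
- post (a point): A point on the vertical axis of the swing post, level with the pot's rim (52 mm above the bench). The arm with the cap swings about this axis.
- cap_handle (a point): Centre of the black bar handle on the cap, on the cap's turning axis, 78 mm from the post's axis; 85.5 mm above the bench when the cap is tight. The bar is 62 mm long (along this point's x), 18 mm wide (y) and 27 mm tall, 13.5 mm below to 13.5 mm above this point; pinch it across its width. It rises and sinks with the cap and arm.
- cap_disc (a point): Centre of the top face of the cap, 24 mm below the handle's centre. The cap is an aluminium disc of 133 mm diameter, 18.5 mm tall, with a ribbed edge. A grey strap 22 mm wide runs straight from the post to the cap's axis, its top 6.5 mm above this point; handle, disc and strap move up and down together.
- cap (a joint): Turn of the screw cap relative to the arm, rad: 0 is fully screwed down (bar handle then along the strap); grows counter-clockwise seen from above (unscrewing), stop at 2.5. It climbs 5.5 mm per rad and holds where it is left (friction 0.1 N m). Below about 2 rad its skirt is still round the pot's neck: swing the arm only at 2.2 or more, and screw down only with the arm fully home.
- swing (a joint): Swing of the arm with the cap about the post, rad: 0 is home at its stop, cap centred over the pot; grows clockwise seen from above; at the stop at 2.2 the pot is uncovered. Stays where it is left (friction 0.05 N m). If the handle is gripped and led round the post, the gripper must turn with the arm (clockwise when opening), or it turns the cap on its thread.
- carrier: Loose wooden block, 120 x 120 x 24 mm, with four round recesses (39.5 mm across, 18 mm deep) in a square of 60 mm pitch at (+-30, +-30) mm; the cups to load stand in some of them. Origin: centre of its underside.
- cup_1: Turned aluminium cup, 43 mm tall, to go in the pot (there are 2 to 4; an absent one reads None). Foot about 24 mm diameter, flange 36 mm diameter at 12 to 19 mm height, above it a round body of about 29 mm diameter (27 mm to grip at the very top, widening downwards). Origin: centre of its underside; z is its axis. It starts in the carrier, 6 mm above the bench, 25 mm of it standing out.
- cup_2: Turned aluminium cup, 43 mm tall, to go in the pot (there are 2 to 4; an absent one reads None). Foot about 24 mm diameter, flange 36 mm diameter at 12 to 19 mm height, above it a round body of about 29 mm diameter (27 mm to grip at the very top, widening downwards). Origin: centre of its underside; z is its axis. It starts in the carrier, 6 mm above the bench, 25 mm of it standing out.
- cup_3: Turned aluminium cup, 43 mm tall, to go in the pot (there are 2 to 4; an absent one reads None). Foot about 24 mm diameter, flange 36 mm diameter at 12 to 19 mm height, above it a round body of about 29 mm diameter (27 mm to grip at the very top, widening downwards). Origin: centre of its underside; z is its axis. It starts in the carrier, 6 mm above the bench, 25 mm of it standing out.
- cup_4: Turned aluminium cup, 43 mm tall, to go in the pot (there are 2 to 4; an absent one reads None). Foot about 24 mm diameter, flange 36 mm diameter at 12 to 19 mm height, above it a round body of about 29 mm diameter (27 mm to grip at the very top, widening downwards). Origin: centre of its underside; z is its axis. It starts in the carrier, 6 mm above the bench, 25 mm of it standing out.
- threadlock: Bystander: small bottle, 34 x 32 x 98 mm, standing; origin at its underside.
- marker: Bystander: marker pen, 130 mm long along y, lying; origin at its underside.
- tape_roll: Bystander: roll of tape lying flat, 92 mm diameter, 19 mm tall; origin at its underside.
- grease_tin: Bystander: flat round tin, 69 mm diameter, 28 mm tall; origin at its underside.
- spanner: Bystander: flat open-ended spanner, 137 mm long along y, 8 mm thick; origin at its underside.

How it is judged:
By the outcome, as a careful person would: the job done as asked, in the order asked, and still so for the second after the job is handed in, with the robot touching nothing.
Of cup_1, cup_2, cup_3, cup_4 only 2 to 4 are there at a start; the rules pass over those that are not, and their reading is None.
At some moment in a run one of carrier may be knocked a few centimetres aside while the robot is not near it.
It also fails if it takes over 210 s, if anything falls off the work surface, if the arm or the gripper's body presses on something with over 40 N, if the wrist force passes 120 N, or if a joint passes its speed limit or range.

## Working session

There is one attempt and no reset: what is moved stays moved. The work goes in short steps, Python scripts to look and compute and a shell command to move; the robot and the scene stay as the last step left them, time stands still between calls to the robot, and variables do not carry over. Pictures are saved under pics/ and viewed, and the job is handed in when it is done.

```bash
ls -la; mkdir -p pics; python3 - <<'E'
from rig import r
import cv2,json
s=r.get_state(); print({k:s[k] for k in s})
for n in ["side","top","wrist"]:
    print(n,r.camera_info(n))
    im=r.read_camera(n); cv2.imwrite(f"pics/{n}0.png",im[:,:,::-1])
E
```

```text
total 12
drwxr-xr-x  3 agent agent 4096 Dec  7 16:54 .
drwxr-xr-x 23 root  root  4096 Dec  7 16:54 ..
drwxr-xr-x  2 agent agent 4096 Dec  7 16:54 pics
{'t': 0.0, 'q': array([ 6.82382138e+01,  1.38308895e+01,  2.10875543e-01,  7.65001583e+01,
       -5.72624623e-04,  8.99998432e+01]), 'qd': array([-0.01109608,  0.05370787,  0.03320491, -0.01518752,  0.11312234,
        0.01312124]), 'joint_torque': array([ 1.71222473e-04, -3.72319579e+01,  2.52407384e+01,  1.71265035e-02,
       -1.44426494e-04, -6.43078039e-06]), 'position': array([0.18513778, 0.46376611, 0.23040545]), 'tcp_rot': array([ -89.72714294,   89.87982642, -111.48877178]), 'force': array([ 0.04007484, -0.70133001,  0.42624274]), 'wrist_torque': array([ 0.01659108, -0.02285286,  0.04726457]), 'gripper_width': 0.08533604341667868}
side {'vfov': 51.21376353852406, 'cx': 318.8638243945343, 'cy': 251.15518633200014, 'xyz': array([0.30073377, 0.88462614, 0.52652945]), 'attitude': array([-121.68392275,    0.26466778, -157.83827495])}
top {'vfov': 55.61906580392364, 'cx': 317.8917973164871, 'cy': 233.1274835928507, 'xyz': array([0.53635581, 0.19820207, 0.93284788]), 'attitude': array([-178.45967674,    1.21618287,  -90.45303559])}
wrist {'vfov': 63.612004639163985, 'cx': 323.1798892906665, 'cy': 248.6419670083207, 'mount': array([[ 6.90732936e-04, -3.02819394e-01,  9.53047710e-01,
        -1.41894739e-01],
       [ 9.99999633e-01, -2.73691009e-04, -8.11723925e-04,
         5.28066085e-04],
       [ 5.06646336e-04,  9.53047921e-01,  3.02819094e-01,
        -7.70749926e-02],
       [ 0.00000000e+00,  0.00000000e+00,  0.00000000e+00,
         1.00000000e+00]])}
```

View pics/top0.png

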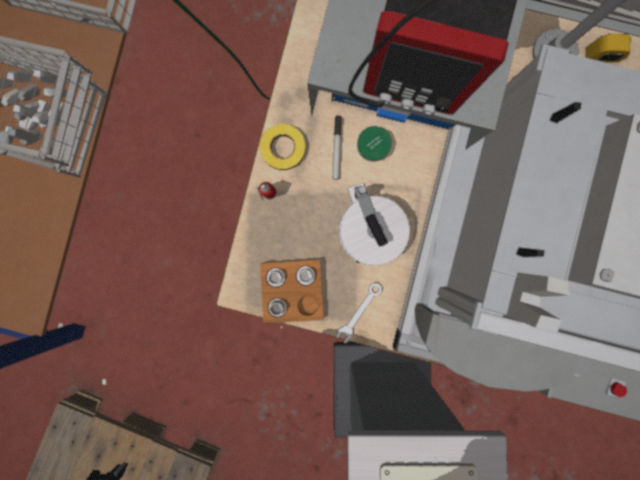

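View pics/side0.png

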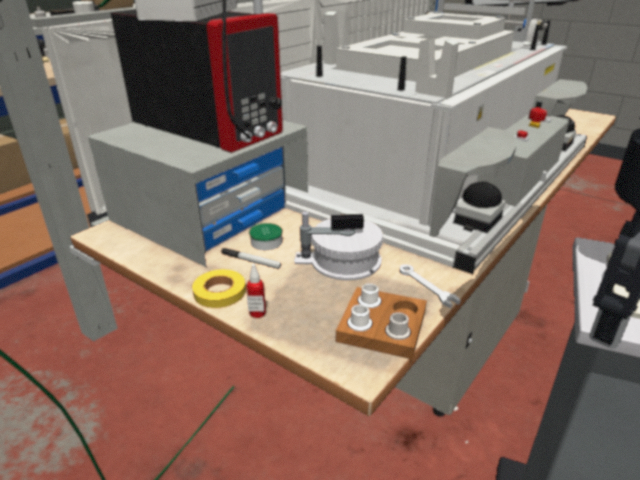

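View pics/wrist0.png

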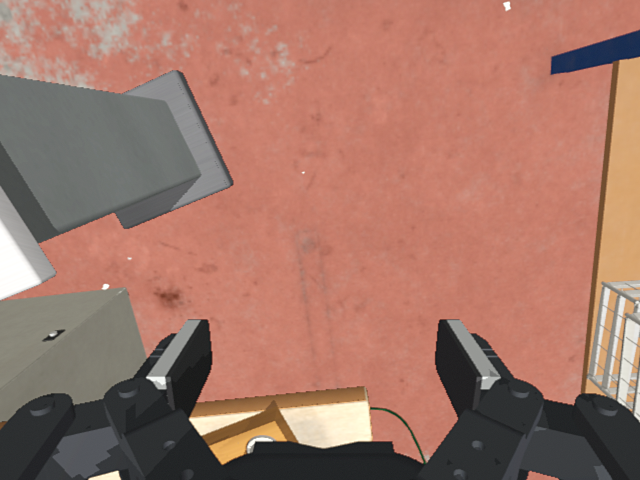

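```bash
cat > h.py <<'E'
import numpy as np, cv2
from scipy.spatial.transform import Rotation as Ro
from rig import r
def cam(name,s=None):
    c=r.camera_info(name); f=240/np.tan(np.radians(c['vfov']/2))
    if name=='wrist':
        s=s or r.get_state(); T=np.eye(4); T[:3,:3]=Ro.from_euler('xyz',s['tcp_rot'],degrees=True).as_matrix(); T[:3,3]=s['position']
        T=T@c['mount']; R=T[:3,:3]; p=T[:3,3]
    else:
        R=Ro.from_euler('xyz',c['attitude'],degrees=True).as_matrix(); p=np.array(c['xyz'])
    return f,c['cx'],c['cy'],R,p
def ray(C,u,v):
    f,cx,cy,R,p=C; d=R@np.array([(u-cx)/f,(v-cy)/f,1.0]); return p,d/np.linalg.norm(d)
def onz(C,u,v,z):
    p,d=ray(C,u,v); return p+d*(z-p[2])/d[2]
def proj(C,X):
    f,cx,cy,R,p=C; q=R.T@(np.asarray(X)-p); return np.array([cx+f*q[0]/q[2],cy+f*q[1]/q[2]])
def two(C1,a,C2,b):
    p1,d1=ray(C1,*a);p2,d2=ray(C2,*b)
    A=np.stack([d1,-d2],1); t=np.linalg.lstsq(A,p2-p1,rcond=None)[0]
    x,y=p1+d1*t[0],p2+d2*t[1]; return (x+y)/2,np.linalg.norm(x-y)
def snap(name,fn):
    s=r.get_state(); C=cam(name,s); im=r.read_camera(name)[:,:,::-1].copy(); cv2.imwrite(fn,im); return im,C,s
def ell(m):
    c,_=cv2.findContours(m.astype(np.uint8),cv2.RETR_EXTERNAL,cv2.CHAIN_APPROX_NONE); c=max(c,key=cv2.contourArea); return c
E
python3 - <<'E'
import cv2
t=cv2.imread('pics/top0.png'); s=cv2.imread('pics/side0.png')
cv2.imwrite('pics/tz.png',cv2.resize(t[90:350,220:460],None,fx=2.3,fy=2.3,interpolation=cv2.INTER_CUBIC))
cv2.imwrite('pics/sz.png',cv2.resize(s[200:370,190:470],None,fx=2.8,fy=2.8,interpolation=cv2.INTER_CUBIC))
E
```

```text
(no output)
```

View pics/tz.png

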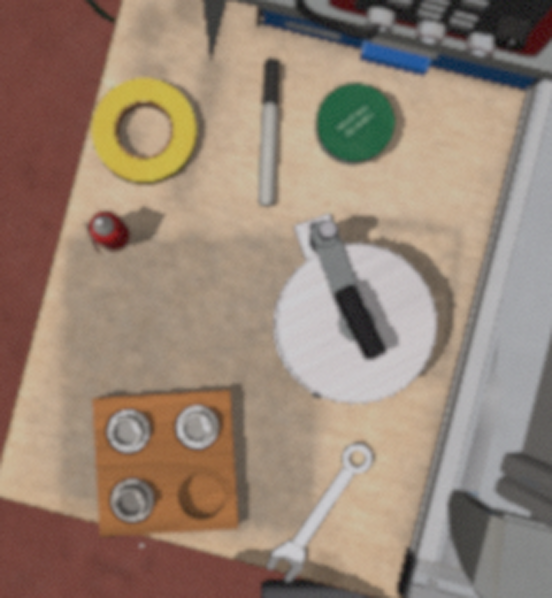

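View pics/sz.png

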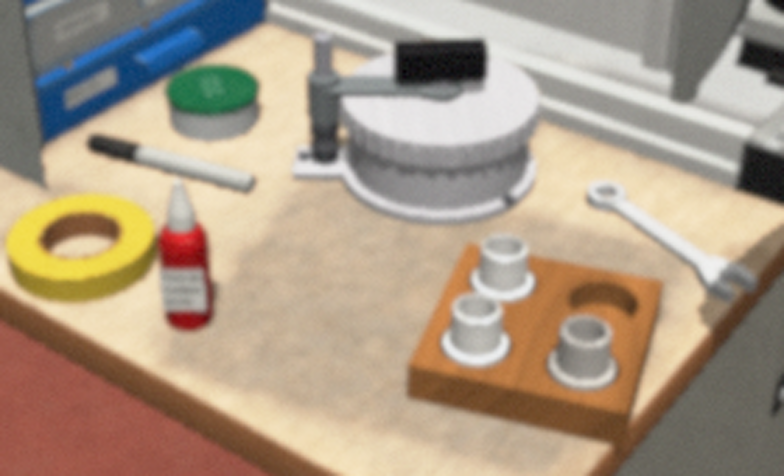

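```bash
python3 - <<'E'
from h import *
t=cv2.imread('pics/top0.png'); s=cv2.imread('pics/side0.png'); C=cam('top'); S=cam('side')
# handle
g=t.max(2); m=np.zeros_like(g); m[205:255,350:400]=(g[205:255,350:400]<75); c=ell(m); print('handle rect',cv2.minAreaRect(c))
u=cv2.minAreaRect(c)[0]; 
for z in (.0855,.092,.099): print('h',z,onz(C,*u,z))
print('post top',onz(C,220+326/2.3,90+232/2.3,.103))
# side handle
g=s.max(2); m=np.zeros_like(g); m[205:240,325:370]=(g[205:240,325:370]<75); c=ell(m); us=cv2.minAreaRect(c)[0]; print(us, two(C,u,S,us))
print('post two',two(C,(220+326/2.3,90+232/2.3),S,(190+322/2.8,200+37/2.8)))
# disc
hsv=cv2.cvtColor(t,cv2.COLOR_BGR2HSV)
m=((hsv[...,2]>170)&(hsv[...,1]<35)).astype(np.uint8); m[:190]=0;m[270:]=0;m[:,:335]=0;m[:,412:]=0
m=cv2.morphologyEx(m,cv2.MORPH_OPEN,np.ones((5,5)));c=ell(m); e=cv2.fitEllipse(cv2.convexHull(c)); print('disc',e,onz(C,*e[0],.0615), e[1][0]/C[0]*(C[4][2]-.0615))
# carrier
m=((hsv[...,1]>130)&(hsv[...,0]<20)&(hsv[...,2]>60)).astype(np.uint8); m[:255]=0;m[326:]=0;m[:,:257]=0;m[:,328:]=0
c=ell(m);R=cv2.minAreaRect(c);print('carrier',R)
cor=[onz(C,*p,.024) for p in cv2.boxPoints(R)];print(np.round(cor,4)); print('car c',np.mean(cor,0)); 
for k in [(130,431),(198,427),(133,500)]:
    print('cup',onz(C,220+k[0]/2.3,90+k[1]/2.3,.049))
E
```

```text
handle rect ((376.0, 229.5000457763672), (32.199378967285156, 10.28591251373291), 63.43495178222656)
h 0.0855 [0.56511647 0.10793157 0.0855    ]
h 0.092 [0.56489585 0.10862403 0.092     ]
h 0.099 [0.56465825 0.10936976 0.099     ]
post top [0.63530977 0.13496634 0.103     ]
(347.0, 222.0) (array([0.56420028, 0.10748134, 0.0843181 ]), np.float64(0.0020195904364787914))
post two (array([0.63556149, 0.13496251, 0.10217422]), np.float64(0.0003273773923974727))
disc ((373.9046325683594, 230.54214477539062), (68.93081665039062, 69.60360717773438), 118.03849792480469) [0.56397273 0.10939235 0.0615    ] 0.13200105315377705
carrier ((291.2603759765625, 291.5669860839844), (61.01902389526367, 59.72361755371094), 86.90594482421875)
[[0.5027 0.334  0.024 ]
 [0.5083 0.2146 0.024 ]
 [0.3873 0.2091 0.024 ]
 [0.3814 0.328  0.024 ]]
car c [0.44493627 0.27142421 0.024     ]
cup [0.47495673 0.29782389 0.049     ]
cup [0.47795383 0.24033289 0.049     ]
cup [0.41691093 0.29560645 0.049     ]
```

```bash
python3 -m jog '[{"turn":-3},{"turn":-6},{"turn":-10},{"turn":-10},{"turn":-10},{"turn":-10},{"turn":-10},{"turn":-10},{"turn":-10},{"turn":-10}]' ; python3 - <<'E'
from h import *
s=r.get_state(); print(s['q'].round(2)); print(Ro.from_euler('xyz',s['tcp_rot'],degrees=True).as_matrix().round(3))
C=cam('top');S=cam('side');print('bottle top two',two(C,(267,186),S,(253,267)), onz(C,220+108/2.3,90+230/2.3,.09))
print('bottle base side',onz(S,256,316,0))
print('tin',onz(C,375,143,.028))
E
```

```text
[68.24 13.82  0.23 76.5   0.   90.  ]
[[-0.001  0.371  0.929]
 [-0.001  0.929 -0.371]
 [-1.    -0.002 -0.   ]]
bottle top two (array([0.64873552, 0.31062062, 0.08822313]), np.float64(0.0015277917365330092)) [0.64032654 0.31017053 0.09      ]
bottle base side [0.64436971 0.3234252  0.        ]
tin [0.73974857 0.1018394  0.028     ]invalid input at $[0]: expected keys tx, ty, tz, turn
```

```bash
python3 -m jog '[{"tx":0,"ty":0,"tz":20,"turn":-3},{"tx":0,"ty":0,"tz":50,"turn":-6},{"tx":0,"ty":-20,"tz":85,"turn":-10},{"tx":0,"ty":-40,"tz":120,"turn":-10},{"tx":0,"ty":-60,"tz":160,"turn":-10},{"tx":0,"ty":-80,"tz":190,"turn":-10},{"tx":0,"ty":-100,"tz":210,"turn":-10},{"tx":0,"ty":-110,"tz":220,"turn":-10},{"tx":0,"ty":-120,"tz":220,"turn":-10},{"tx":0,"ty":-120,"tz":220,"turn":-10}]' 0.6 ; python3 - <<'E'
from h import *
s=r.get_state(); print(s['q'].round(2)); R=Ro.from_euler('xyz',s['tcp_rot'],degrees=True).as_matrix();print(R.round(3), np.degrees(np.arctan2(R[1,1],R[0,1])),s['position'])
E
```

```text
t: 0.98
position: [0.3444, 0.2696, 0.2311]
tcp_rot: [-134.3, 89.9, -146.2]
force: [-0.5, 0.1, -0.3]
gripper_width: 0.051
[ 3.805e+01  6.780e+00 -8.370e+00  7.495e+01  1.000e-02  4.995e+01]
[[-0.001  0.206  0.979]
 [-0.001  0.979 -0.206]
 [-1.    -0.001 -0.001]] 78.10437734926879 [0.34443583 0.26963393 0.23108871]
```

```bash
python3 -m jog '[{"tx":0,"ty":-12,"tz":25,"turn":-4},{"tx":0,"ty":-24,"tz":55,"turn":-8},{"tx":0,"ty":-38,"tz":85,"turn":-12},{"tx":5,"ty":-52,"tz":120,"turn":-17},{"tx":10,"ty":-68,"tz":155,"turn":-21},{"tx":15,"ty":-84,"tz":188,"turn":-25},{"tx":20,"ty":-98,"tz":215,"turn":-29},{"tx":25,"ty":-108,"tz":235,"turn":-32},{"tx":25,"ty":-112,"tz":248,"turn":-32},{"tx":25,"ty":-112,"tz":248,"turn":-32}]' ; python3 - <<'E'
from h import *
im,C,s=snap('wrist','pics/w1.png'); print(s['q'].round(2),s['position'])
E
```

```text
t: 1.82
position: [0.5668, 0.111, 0.205]
tcp_rot: [-175.3, 90.0, -155.1]
force: [-0.9, 0.7, 0.2]
gripper_width: 0.051
[ 1.108e+01  2.333e+01  9.800e+00  7.650e+01 -1.000e-02 -9.090e+00] [0.56682167 0.11100089 0.20499087]
```

View pics/w1.png

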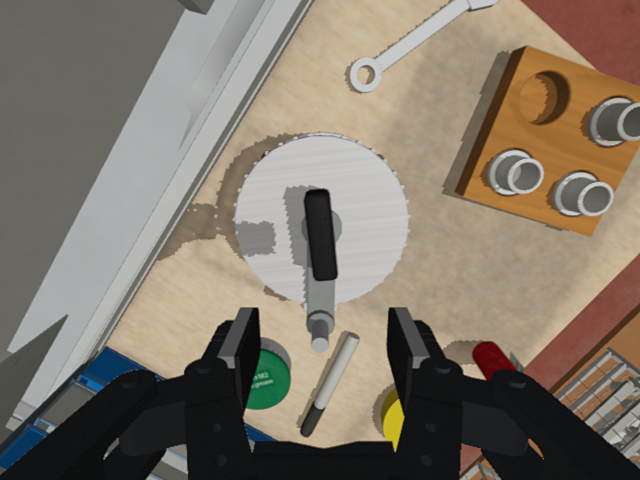

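```bash
python3 - <<'E'
from h import *
im=cv2.imread('pics/w1.png'); C=cam('wrist')
g=im.max(2); m=np.zeros_like(g); m[175:295,295:350]=g[175:295,295:350]<60; c=ell(m); R=cv2.minAreaRect(c); print(R)
b=cv2.boxPoints(R); 
P=[onz(C,*p,.099) for p in b]; print(np.round(P,4)); print('c',np.mean(P,0))
e=[np.linalg.norm(P[i]-P[(i+1)%4]) for i in range(4)];print(e)
i=int(np.argmax(e)); d=P[i]-P[(i+1)%4]; print('ang',np.degrees(np.arctan2(d[1],d[0])))
post=onz(C,319.5,345,.103); print('post',post)
hsv=cv2.cvtColor(im,cv2.COLOR_BGR2HSV)
m=((hsv[...,2]>150)&(hsv[...,1]<45)).astype(np.uint8); m[:120]=0;m[310:]=0;m[:,:225]=0;m[:,420:]=0
m=cv2.morphologyEx(m,cv2.MORPH_OPEN,np.ones((5,5)));c=ell(m); el=cv2.fitEllipse(cv2.convexHull(c)); print(el); d=onz(C,*el[0],.0615);print('disc',d)
v=post-d; print(np.linalg.norm(v[:2]),np.degrees(np.arctan2(v[1],v[0])))
E
```

```text
((319.92694091796875, 234.55372619628906), (91.4427719116211, 26.446533203125), 84.64418029785156)
[[0.5349 0.0864 0.099 ]
 [0.5276 0.1018 0.099 ]
 [0.5844 0.1292 0.099 ]
 [0.5924 0.1128 0.099 ]]
c [0.55980025 0.10755809 0.099     ]
[np.float64(0.016978288437651586), np.float64(0.0630619225690011), np.float64(0.018275795864283906), np.float64(0.06319741815712601)]
ang 24.635941750724367
post [0.63510687 0.13465561 0.103     ]
((321.8553466796875, 219.41055297851562), (172.3874053955078, 175.1343994140625), 77.88463592529297)
disc [0.55692473 0.10766105 0.0615    ]
0.08271126625585039 19.04866000251804
```

```bash
python3 -m jog '[{"tx":15,"ty":-1,"tz":-5,"turn":-4.5},{"tx":35,"ty":-1,"tz":-5,"turn":-4.5},{"tx":55,"ty":-1,"tz":-5,"turn":-4.5},{"tx":75,"ty":-1,"tz":-5,"turn":-4.5},{"tx":90,"ty":-1,"tz":-5,"turn":-4.5},{"tx":95,"ty":-1,"tz":-5,"turn":-4.5},{"tx":100,"ty":-1,"tz":-5,"turn":-4.5},{"tx":100,"ty":-1,"tz":-5,"turn":-4.5},{"tx":100,"ty":-1,"tz":-5,"turn":-4.5},{"tx":100,"ty":-1,"tz":-5,"turn":-4.5}]' ; python3 - <<'E'
from h import *
im,C,s=snap('wrist','pics/w2.png'); print(s['q'].round(2),s['position'])
E
```

```text
t: 2.7
position: [0.5616, 0.109, 0.1076]
tcp_rot: [-12.2, 89.9, 12.6]
force: [0.8, -0.8, 0.3]
gripper_width: 0.0511
[ 10.98  26.31  -0.66  62.9    0.   -13.78] [0.56157923 0.10900541 0.1076097 ]
```

View pics/w2.png

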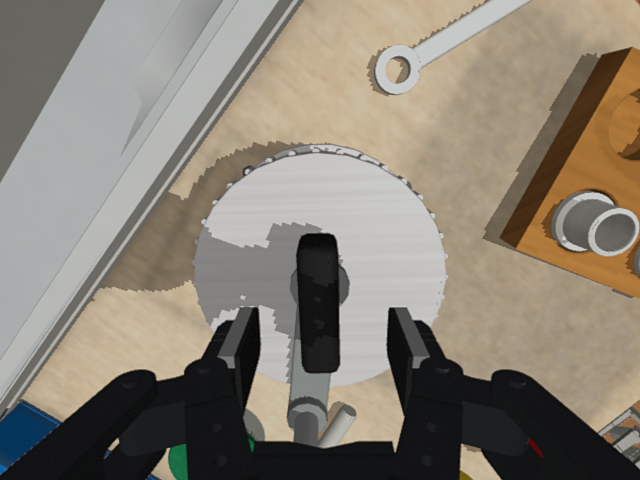

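```bash
python3 - <<'E'
from h import *
im=cv2.imread('pics/w2.png'); C=cam('wrist'); s=r.get_state()
for p in [(318,236),(320,371),(319,303)]: print(onz(C,*p,.099).round(4))
print('tcp px',proj(C,s['position']),proj(C,[.562,.108,.099]))
E
```

```text
[0.5312 0.0924 0.099 ]
[0.5887 0.1196 0.099 ]
[0.558  0.1052 0.099 ]
tcp px [323.40331297 322.73212589] [321.20234817 313.10416547]
```

```bash
python3 -m jog '[{"tx":10,"ty":-1.5,"tz":-1,"turn":0},{"tx":20,"ty":-1.5,"tz":-1,"turn":0},{"tx":30,"ty":-1.5,"tz":-1,"turn":0},{"tx":34,"ty":-1.5,"tz":-1,"turn":0},{"tx":34,"ty":-1.5,"tz":-1,"turn":0},{"tx":34,"ty":-1.5,"tz":-1,"turn":0},{"tx":34,"ty":-1.5,"tz":-1,"turn":0},{"tx":34,"ty":-1.5,"tz":-1,"turn":0},{"tx":34,"ty":-1.5,"tz":-1,"turn":0},{"tx":34,"ty":-1.5,"tz":-1,"turn":0}]'; python3 -m jog '[{"tx":0,"ty":0,"tz":0,"turn":0},{"tx":0,"ty":0,"tz":0,"turn":0},{"tx":0,"ty":0,"tz":0,"turn":0},{"tx":0,"ty":0,"tz":0,"turn":0},{"tx":0,"ty":0,"tz":0,"turn":0},{"tx":0,"ty":0,"tz":0,"turn":0},{"tx":0,"ty":0,"tz":0,"turn":0},{"tx":0,"ty":0,"tz":0,"turn":0},{"tx":0,"ty":0,"tz":0,"turn":0},{"tx":0,"ty":0,"tz":0,"turn":0}]' 0 ; python3 - <<'E'
from h import *
im,C,s=snap('wrist','pics/w3.png'); print(s['q'].round(2),s['position'],s['force'],s['wrist_torque'])
E
```

```text
t: 3.58
position: [0.5609, 0.1068, 0.0728]
tcp_rot: [-13.5, 89.9, 11.2]
force: [0.6, -0.6, -0.5]
gripper_width: 0.051
t: 4.42
position: [0.5606, 0.1066, 0.0724]
tcp_rot: [-68.5, 90.0, -43.8]
force: [-0.8, -0.9, 2.6]
gripper_width: 0.017
[ 1.077e+01  2.818e+01 -3.400e+00  5.841e+01 -1.000e-02 -1.396e+01] [0.56058679 0.10661997 0.07243473] [-0.84704391 -0.92217785  2.55078226] [-0.18162535  0.07921648 -0.08990072]
```

View pics/w3.png

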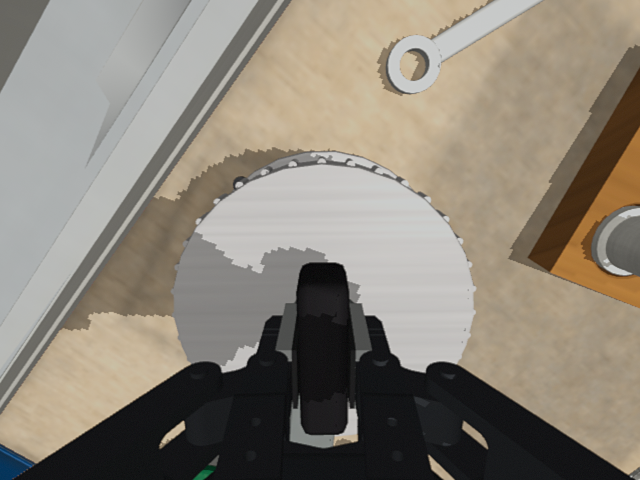

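```bash
python3 -m jog '[{"tx":-0.3,"ty":0,"tz":0,"turn":-3},{"tx":-0.8,"ty":0,"tz":0,"turn":-8},{"tx":-1.4,"ty":0,"tz":0,"turn":-14},{"tx":-2,"ty":0,"tz":0,"turn":-21},{"tx":-2.7,"ty":0,"tz":0,"turn":-28},{"tx":-3.4,"ty":0,"tz":0,"turn":-35},{"tx":-4,"ty":0,"tz":0,"turn":-41},{"tx":-4.4,"ty":0,"tz":0,"turn":-45},{"tx":-4.4,"ty":0,"tz":0,"turn":-45},{"tx":-4.4,"ty":0,"tz":0,"turn":-45}]' ; python3 - <<'E'
from h import *
im,C,s=snap('wrist','pics/w4.png'); print(s['q'].round(2),s['position'],s['force'],s['wrist_torque'],s['q'][0]-s['q'][5]+90)
E
```

```text
t: 5.3
position: [0.5613, 0.1068, 0.0769]
tcp_rot: [-60.8, 89.9, 8.8]
force: [1.3, -0.7, 0.9]
gripper_width: 0.0167
[ 10.78  27.94  -3.06  58.91  -0.   -58.86] [0.5613466  0.10682044 0.0769171 ] [ 1.27273304 -0.67118324  0.85189629] [-0.22169982 -0.52596349 -0.06241286] 159.6341788351457
```

View pics/w4.png

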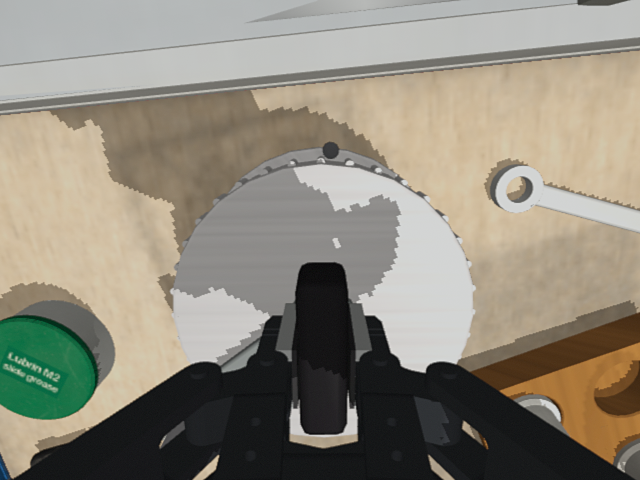

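```bash
python3 -m jog '[{"tx":-0.3,"ty":0,"tz":0,"turn":-3},{"tx":-0.8,"ty":0,"tz":0,"turn":-8},{"tx":-1.4,"ty":0,"tz":0,"turn":-14},{"tx":-2,"ty":0,"tz":0,"turn":-21},{"tx":-2.7,"ty":0,"tz":0,"turn":-28},{"tx":-3.4,"ty":0,"tz":0,"turn":-35},{"tx":-4,"ty":0,"tz":0,"turn":-41},{"tx":-4.4,"ty":0,"tz":0,"turn":-45},{"tx":-4.4,"ty":0,"tz":0,"turn":-45},{"tx":-4.4,"ty":0,"tz":0,"turn":-45}]'; python3 -m jog '[{"tx":-0.3,"ty":0,"tz":0,"turn":-3},{"tx":-0.8,"ty":0,"tz":0,"turn":-8},{"tx":-1.4,"ty":0,"tz":0,"turn":-14},{"tx":-2,"ty":0,"tz":0,"turn":-21},{"tx":-2.6,"ty":0,"tz":0,"turn":-27},{"tx":-3.2,"ty":0,"tz":0,"turn":-33},{"tx":-3.8,"ty":0,"tz":0,"turn":-39},{"tx":-4,"ty":0,"tz":0,"turn":-41},{"tx":-4,"ty":0,"tz":0,"turn":-41},{"tx":-4,"ty":0,"tz":0,"turn":-41}]' ; python3 - <<'E'
from h import *
im,C,s=snap('wrist','pics/w5.png'); print(s['q'].round(2),s['position'],s['force'],s['wrist_torque'],s['q'][0]-s['q'][5]+90)
im,C,s=snap('side','pics/s5.png');cv2.imwrite('pics/s5z.png',cv2.resize(im[150:350,200:440],None,fx=2.5,fy=2.5,interpolation=cv2.INTER_CUBIC))
E
```

```text
t: 6.18
position: [0.5629, 0.1075, 0.0815]
tcp_rot: [-96.5, 89.7, 18.2]
force: [5.6, 1.7, -1.7]
gripper_width: 0.0168
t: 7.02
position: [0.5641, 0.1083, 0.0855]
tcp_rot: [-132.7, 89.6, 23.0]
force: [8.6, 2.7, -4.3]
gripper_width: 0.017
[ 1.0820e+01  2.7520e+01 -2.3200e+00  5.9750e+01  9.0000e-02 -1.4489e+02] [0.56407577 0.10829572 0.08554041] [ 8.58004332  2.67008463 -4.32699161] [ 0.55411145 -1.93390462  0.03232166] 245.71150215527388
```

View pics/w5.png

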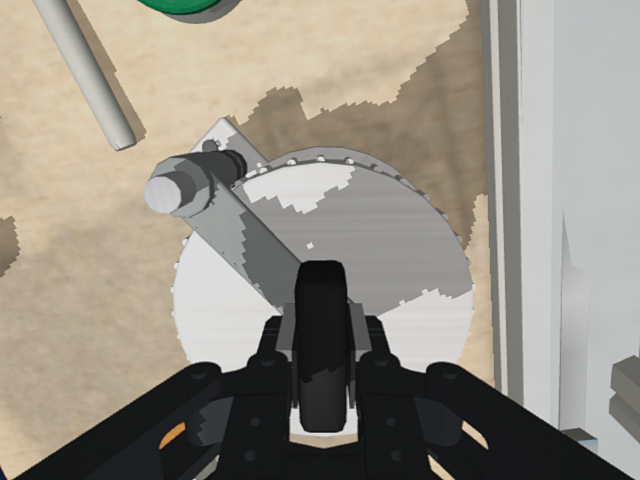

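View pics/s5z.png

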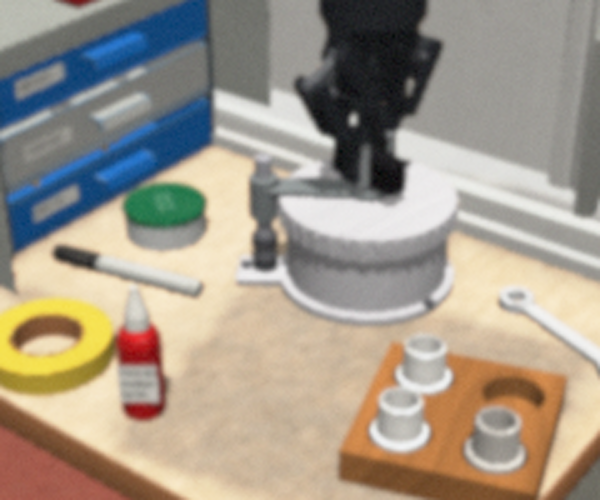

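```bash
python3 - <<'E'
import numpy as np
for a in (3,8,14,21,28,35,40,42):
    b=np.radians(45.3+a); print(a, round(76*(np.cos(b)-np.cos(np.radians(45.3))),1), round(76*(np.sin(b)-np.sin(np.radians(45.3))),1))
E
```

```text
3 -2.9 2.7
8 -8.0 6.9
14 -14.7 11.3
21 -22.9 15.6
28 -31.6 18.8
35 -40.7 20.9
40 -47.2 21.7
42 -49.9 21.9
```

```bash
python3 -m jog '[{"tx":0,"ty":-2.5,"tz":-2,"turn":0},{"tx":0,"ty":-5.4,"tz":0.7,"turn":3},{"tx":0,"ty":-10.5,"tz":4.9,"turn":8},{"tx":0,"ty":-17.2,"tz":9.3,"turn":14},{"tx":0,"ty":-25.4,"tz":13.6,"turn":21},{"tx":0,"ty":-34.1,"tz":16.8,"turn":28},{"tx":0,"ty":-43.2,"tz":18.9,"turn":35},{"tx":0,"ty":-49.7,"tz":19.7,"turn":40},{"tx":0,"ty":-52.4,"tz":19.9,"turn":42},{"tx":0,"ty":-52.4,"tz":19.9,"turn":42}]' ; python3 - <<'E'
from h import *
im,C,s=snap('wrist','pics/w6.png'); print(s['q'].round(2),s['position'],s['force'],s['wrist_torque'],s['q'][0]-s['q'][5]+90)
v=s['position'][:2]-np.array([.6353,.1348]); print(np.linalg.norm(v),np.degrees(np.arctan2(v[1],v[0]))%360)
E
```

```text
t: 7.95
position: [0.5659, 0.1628, 0.0855]
tcp_rot: [-132.9, 89.8, -19.3]
force: [4.8, -2.3, 0.3]
gripper_width: 0.017
[ 16.12  29.16   0.45  61.09  -0.13 -97.5 ] [0.56587779 0.16280188 0.0855011 ] [ 4.81017796 -2.27466803  0.33981211] [-0.60930818 -1.3674398  -0.01203434] 203.62424952844054
0.0748568523949273 158.03301077282168
```

View pics/w6.png

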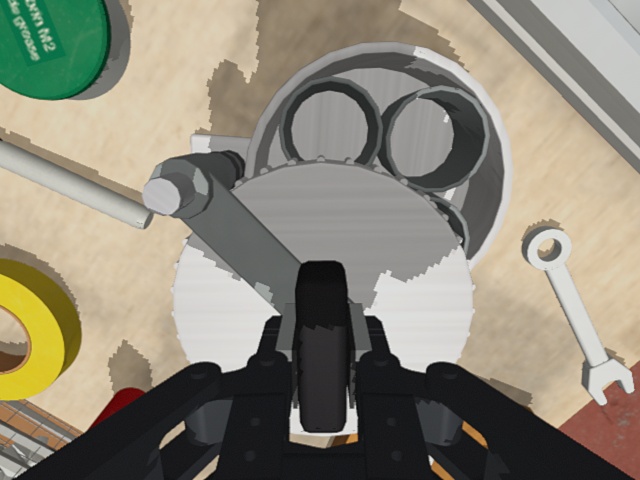

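```bash
python3 -m jog '[{"tx":0,"ty":-2.9,"tz":2.7,"turn":3},{"tx":0,"ty":-8,"tz":6.9,"turn":8},{"tx":0,"ty":-14.7,"tz":11.3,"turn":14},{"tx":0,"ty":-22.9,"tz":15.6,"turn":21},{"tx":0,"ty":-31.6,"tz":18.8,"turn":28},{"tx":0,"ty":-40.7,"tz":20.9,"turn":35},{"tx":0,"ty":-47.2,"tz":21.7,"turn":40},{"tx":0,"ty":-49.9,"tz":21.9,"turn":42},{"tx":0,"ty":-49.9,"tz":21.9,"turn":42},{"tx":0,"ty":-49.9,"tz":21.9,"turn":42}]' ; python3 - <<'E'
from h import *
im,C,s=snap('wrist','pics/w7.png'); print(s['q'].round(2),s['position'],s['force'],s['wrist_torque'],s['q'][0]-s['q'][5]+90)
v=s['position'][:2]-np.array([.6353,.1348]); print(np.linalg.norm(v),np.degrees(np.arctan2(v[1],v[0]))%360)
E
```

```text
t: 8.83
position: [0.6011, 0.2015, 0.0852]
tcp_rot: [-146.3, 89.9, -74.6]
force: [3.3, -5.5, 2.0]
gripper_width: 0.0168
[ 18.6   34.08   8.91  64.85  -0.15 -53.13] [0.60113331 0.20148279 0.08521419] [ 3.27843874 -5.45690762  2.00184954] [-1.45801111 -0.74887819  0.00626584] 161.7328148730948
0.07492634990505552 117.12953267353387
```

View pics/w7.png

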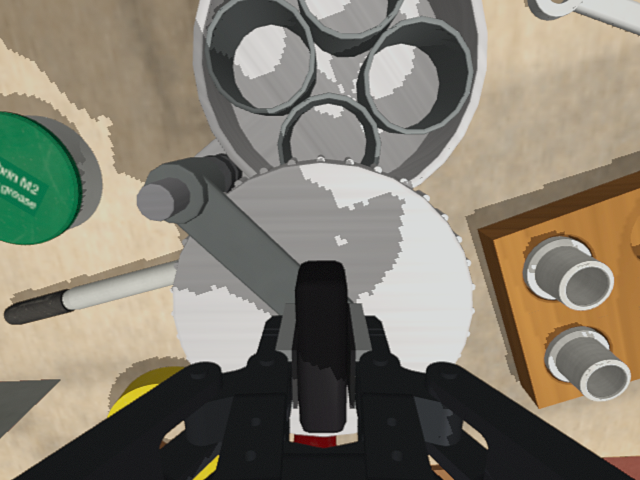

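```bash
python3 -m jog '[{"tx":0,"ty":-2.9,"tz":2.7,"turn":3},{"tx":0,"ty":-8,"tz":6.9,"turn":8},{"tx":0,"ty":-14.7,"tz":11.3,"turn":14},{"tx":0,"ty":-22.9,"tz":15.6,"turn":21},{"tx":0,"ty":-31.6,"tz":18.8,"turn":28},{"tx":0,"ty":-40.7,"tz":20.9,"turn":35},{"tx":0,"ty":-47.2,"tz":21.7,"turn":40},{"tx":0,"ty":-51.2,"tz":22,"turn":43},{"tx":0,"ty":-51.2,"tz":22,"turn":43},{"tx":0,"ty":-51.2,"tz":22,"turn":43}]' ; python3 - <<'E'
from h import *
im,C,s=snap('wrist','pics/w8.png'); print(s['q'].round(2),s['position'],s['force'],s['wrist_torque'],s['q'][0]-s['q'][5]+90)
v=s['position'][:2]-np.array([.6353,.1348]); print(np.linalg.norm(v),np.degrees(np.arctan2(v[1],v[0]))%360)
im,C,s=snap('side','pics/s8.png');cv2.imwrite('pics/s8z.png',cv2.resize(im[150:350,200:440],None,fx=2.5,fy=2.5,interpolation=cv2.INTER_CUBIC))
E
```

```text
t: 9.72
position: [0.6554, 0.2078, 0.0853]
tcp_rot: [133.2, 89.9, 162.0]
force: [-0.5, -1.2, 4.2]
gripper_width: 0.0167
[ 1.756e+01  4.014e+01  1.995e+01  6.989e+01  6.000e-02 -1.123e+01] [0.65538708 0.20775922 0.08526898] [-0.4813766  -1.18922716  4.19706149] [-0.74053713  0.23828848 -0.06878276] 118.78786348704668
0.07567389285086887 74.60674262260152
```

View pics/w8.png

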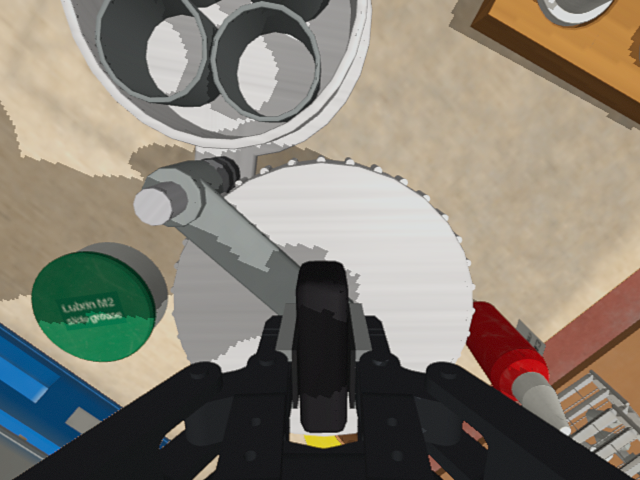

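View pics/s8z.png

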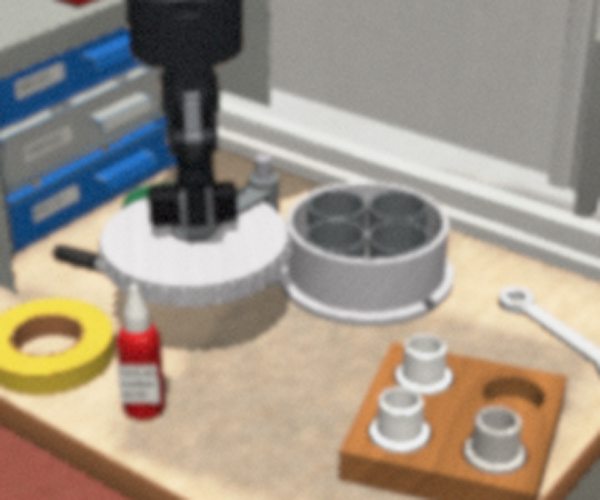

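```bash
python3 -m jog '[{"tx":0,"ty":-1,"tz":1,"turn":1},{"tx":0,"ty":-2,"tz":1.9,"turn":2},{"tx":0,"ty":-2.9,"tz":2.7,"turn":2},{"tx":0,"ty":-2.9,"tz":2.7,"turn":2},{"tx":0,"ty":-2.9,"tz":2.7,"turn":2},{"tx":0,"ty":-2.9,"tz":2.7,"turn":2},{"tx":0,"ty":-2.9,"tz":2.7,"turn":2},{"tx":0,"ty":-2.9,"tz":2.7,"turn":2},{"tx":0,"ty":-2.9,"tz":2.7,"turn":2},{"tx":0,"ty":-2.9,"tz":2.7,"turn":2}]' ; python3 - <<'E'
from h import *
s=r.get_state(); print(s['q'].round(2),s['position'],s['force'],s['wrist_torque'],s['q'][0]-s['q'][5]+90)
v=s['position'][:2]-np.array([.6353,.1348]); print(np.linalg.norm(v),np.degrees(np.arctan2(v[1],v[0]))%360)
E
```

```text
t: 10.65
position: [0.6583, 0.2073, 0.0849]
tcp_rot: [133.7, 89.8, 160.4]
force: [-4.3, -0.3, 5.0]
gripper_width: 0.0169
[17.42 40.55 20.63 70.26  0.13 -9.35] [0.65826654 0.20728128 0.08485851] [-4.31521746 -0.26326059  5.0393895 ] [-0.29911237  1.16450529 -0.0204971 ] 116.76974237219734
0.07603287556881448 72.4185870917376
```

```bash
python3 -m jog '[{"tx":0,"ty":1,"tz":-1,"turn":0},{"tx":0,"ty":1,"tz":-1,"turn":0},{"tx":0,"ty":1,"tz":-1,"turn":0},{"tx":0,"ty":1,"tz":-1,"turn":0},{"tx":-8,"ty":1,"tz":-1,"turn":0},{"tx":-25,"ty":1,"tz":-1,"turn":0},{"tx":-45,"ty":1,"tz":-1,"turn":0},{"tx":-70,"ty":1,"tz":-1,"turn":0},{"tx":-95,"ty":1,"tz":-1,"turn":0},{"tx":-110,"ty":1,"tz":-1,"turn":0}]' 0.6 ; python3 - <<'E'
from h import *
im,C,s=snap('wrist','pics/w9.png');print(s['q'].round(2),s['position'],s['force'],s['wrist_torque'],s['q'][0]-s['q'][5]+90)
E
```

```text
t: 11.48
position: [0.6598, 0.2072, 0.1991]
tcp_rot: [-6.4, 89.7, 20.3]
force: [-0.3, 0.7, 1.1]
gripper_width: 0.0511
[ 1.742e+01  3.735e+01  3.195e+01  8.433e+01  1.000e-02 -9.300e+00] [0.6598345  0.2071582  0.19909888] [-0.31327339  0.72646236  1.12017176] [ 0.02372188 -0.02752506  0.01086678] 116.72508906281645
```

View pics/w9.png

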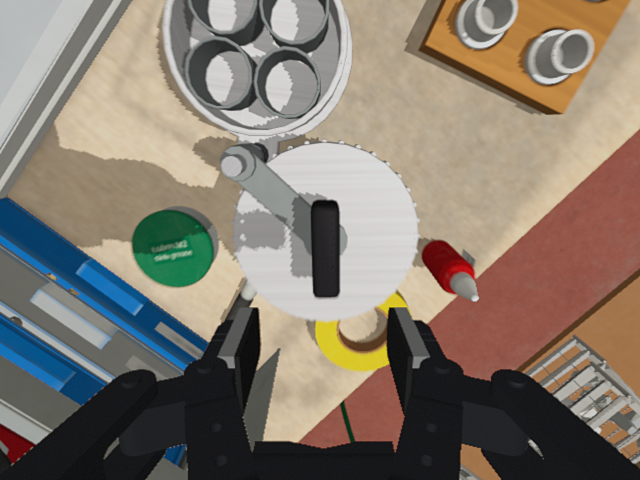

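```bash
python3 -m jog '[{"tx":0,"ty":10,"tz":-15,"turn":-3},{"tx":0,"ty":30,"tz":-40,"turn":-6},{"tx":0,"ty":55,"tz":-65,"turn":-9},{"tx":0,"ty":80,"tz":-90,"turn":-12},{"tx":0,"ty":105,"tz":-115,"turn":-15},{"tx":0,"ty":130,"tz":-140,"turn":-18},{"tx":0,"ty":148,"tz":-160,"turn":-18},{"tx":0,"ty":148,"tz":-160,"turn":-18},{"tx":0,"ty":148,"tz":-160,"turn":-18},{"tx":0,"ty":148,"tz":-160,"turn":-18}]' 0.5 ; python3 - <<'E'
from h import *
im9=cv2.imread('pics/w9.png')
im,C,s=snap('wrist','pics/w10.png');print(s['q'].round(2),s['position'],s['q'][0]-s['q'][5]+90)
im,C,s=snap('top','pics/t10.png');cv2.imwrite('pics/t10z.png',cv2.resize(im[90:350,220:460],None,fx=2.3,fy=2.3,interpolation=cv2.INTER_CUBIC))
E
```

```text
t: 12.37
position: [0.4498, 0.2672, 0.1953]
tcp_rot: [-25.0, 89.9, 19.7]
force: [0.3, -1.2, 0.3]
gripper_width: 0.0425
[ 3.072e+01  1.738e+01 -3.000e-01  7.225e+01 -1.000e-02 -1.402e+01] [0.4498364  0.26719604 0.1953475 ] 134.742860371239
```

View pics/w10.png

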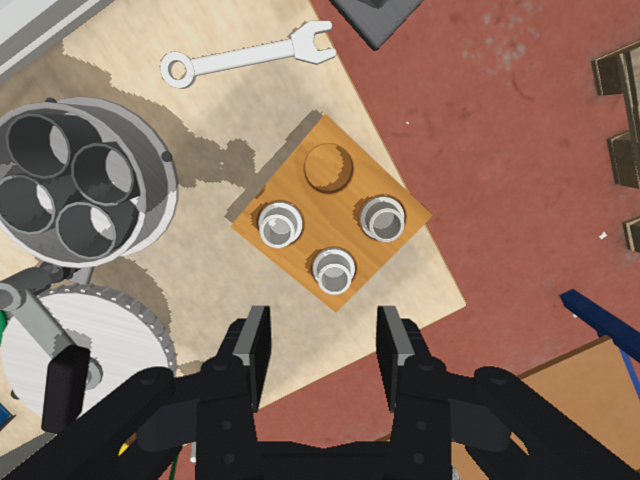

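View pics/t10z.png

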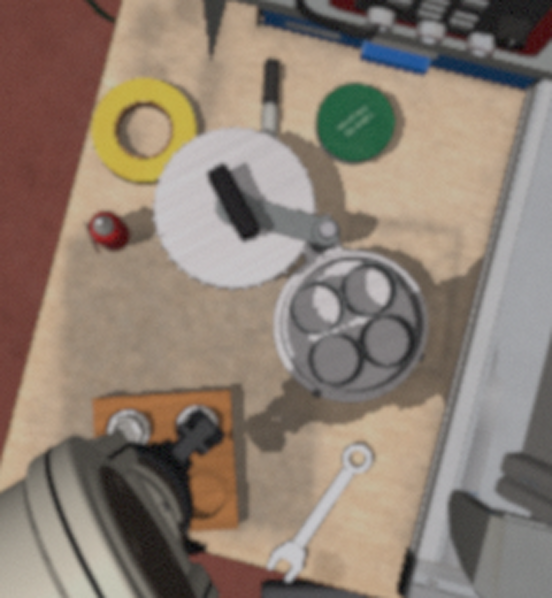

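```bash
python3 - <<'E'
from h import *
a=cv2.imread('pics/w10.png'); cv2.imwrite('pics/a.png',cv2.resize(a[185:305,240:420],None,fx=4.4,fy=4.4,interpolation=cv2.INTER_CUBIC))
cv2.imwrite('pics/b.png',cv2.resize(a[90:280,0:190],None,fx=3.1,fy=3.1,interpolation=cv2.INTER_CUBIC))
b=cv2.imread('pics/t10.png'); cv2.imwrite('pics/c.png',cv2.resize(b[185:270,330:415],None,fx=7,fy=7,interpolation=cv2.INTER_CUBIC))
E
```

```text
(no output)
```

View pics/a.png

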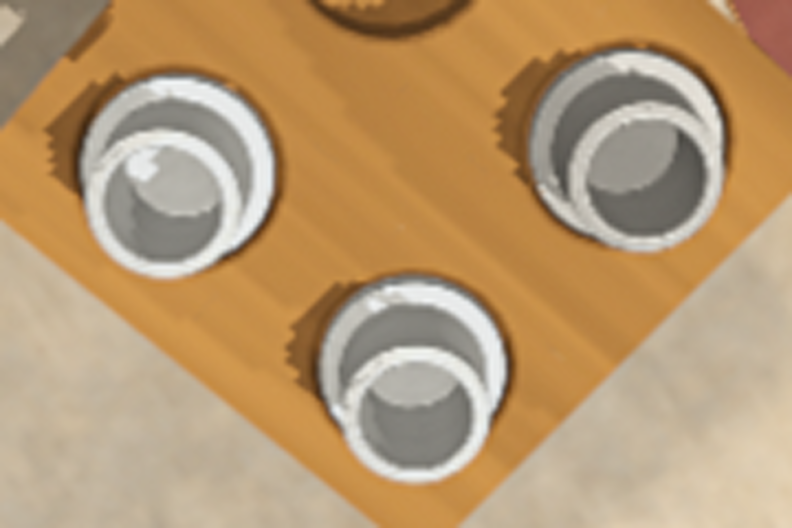

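View pics/b.png

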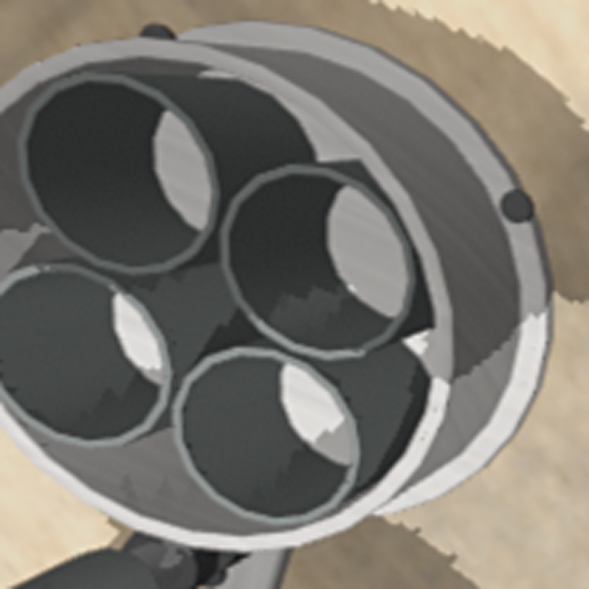

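View pics/c.png

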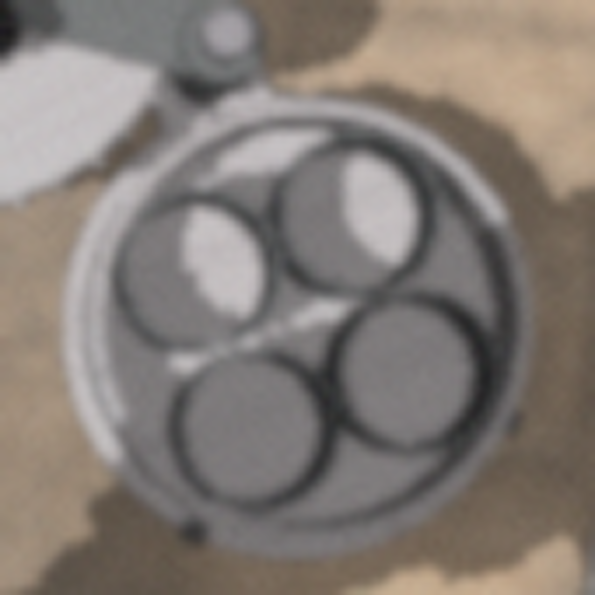

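```bash
python3 - <<'E'
from h import *
W=cam('wrist');T=cam('top')
print('cups')
for p in [(164,204),(414,414),(646,177)]: print(onz(W,240+p[0]/4.4,185+p[1]/4.4,.049).round(4))
print('sleeves top'); a=[]
for p in [(196,271),(353,217),(252,428),(412,371)]: a.append(onz(T,330+p[0]/7,185+p[1]/7,.052)); print(a[-1].round(4))
print(np.mean(a,0))
print('sleeves wrist'); b=[]
for p in [(267,434),(78,352),(317,260),(117,172)]: b.append(onz(W,p[0]/3.1,90+p[1]/3.1,.052)); print(b[-1].round(4))
print(np.mean(b,0))
print('empty recess',onz(W,328,168,.024))
# cap handle top
for n,z in ((0,.112),): print('handle',onz(T,220+235/2.3,90+203/2.3,z), 'post',onz(T,220+326/2.3,90+231/2.3,.103))
E
```

```text
cups
[0.4759 0.2419 0.049 ]
[0.473 0.301 0.049]
[0.4133 0.2983 0.049 ]
sleeves top
[0.5778 0.139  0.052 ]
[0.5923 0.0955 0.052 ]
[0.5343 0.124  0.052 ]
[0.5496 0.0798 0.052 ]
[0.56348348 0.10957033 0.052     ]
sleeves wrist
[0.5764 0.1374 0.052 ]
[0.5912 0.0934 0.052 ]
[0.5326 0.1216 0.052 ]
[0.5483 0.0774 0.052 ]
[0.56214824 0.10745767 0.052     ]
empty recess [0.41601891 0.23784283 0.024     ]
handle [0.65787707 0.20691297 0.112     ] post [0.63610578 0.13495799 0.103     ]
```

```bash
python3 -m jog '[{"tx":0,"ty":-12,"tz":0,"turn":0},{"tx":15,"ty":-30,"tz":1,"turn":0},{"tx":45,"ty":-36,"tz":1,"turn":0},{"tx":75,"ty":-36,"tz":1,"turn":0},{"tx":100,"ty":-36,"tz":1,"turn":0},{"tx":115,"ty":-36,"tz":1,"turn":0},{"tx":125,"ty":-36,"tz":1,"turn":0},{"tx":125,"ty":-36,"tz":1,"turn":0},{"tx":125,"ty":-36,"tz":1,"turn":0},{"tx":125,"ty":-36,"tz":1,"turn":0}]' 0.5 ; python3 - <<'E'
from h import *
im,C,s=snap('wrist','pics/w11.png');print(s['q'].round(2),s['position'],s['q'][0]-s['q'][5]+90, proj(C,[.4759,.2419,.049]),proj(C,s['position']))
E
```

```text
t: 13.3
position: [0.4767, 0.2423, 0.0712]
tcp_rot: [-20.4, 89.9, 24.3]
force: [-0.3, 0.3, 0.4]
gripper_width: 0.0426
[ 2.695e+01  2.461e+01 -9.540e+00  5.572e+01 -1.000e-02 -1.775e+01] [0.47669289 0.2423282  0.07122522] 134.70424613885612 [324.41864645 297.83354376] [323.92922853 322.85510732]
```

View pics/w11.png

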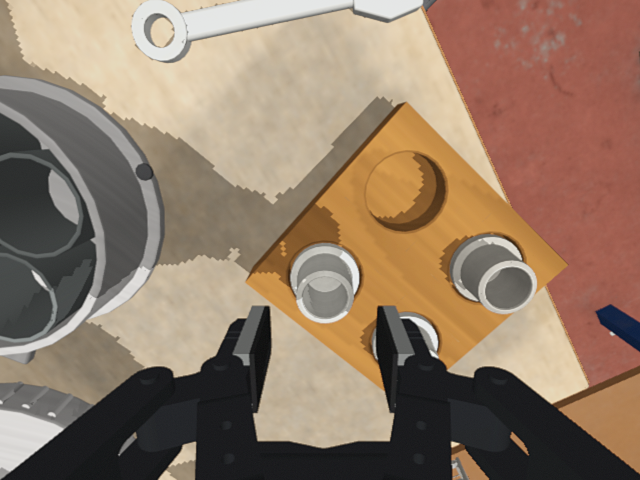

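```bash
python3 -m jog '[{"tx":8,"ty":0,"tz":-1,"turn":0},{"tx":18,"ty":0,"tz":-1,"turn":0},{"tx":28,"ty":0,"tz":-1,"turn":0},{"tx":36,"ty":0,"tz":-1,"turn":0},{"tx":40,"ty":0,"tz":-1,"turn":0},{"tx":40,"ty":0,"tz":-1,"turn":0},{"tx":40,"ty":0,"tz":-1,"turn":0},{"tx":40,"ty":0,"tz":-1,"turn":0},{"tx":40,"ty":0,"tz":-1,"turn":0},{"tx":40,"ty":0,"tz":-1,"turn":0}]' 0.5 ; python3 -m jog '[{"tx":0,"ty":0,"tz":0,"turn":0},{"tx":0,"ty":0,"tz":0,"turn":0},{"tx":0,"ty":0,"tz":0,"turn":0},{"tx":0,"ty":0,"tz":0,"turn":0},{"tx":0,"ty":0,"tz":0,"turn":0},{"tx":0,"ty":0,"tz":0,"turn":0},{"tx":0,"ty":0,"tz":0,"turn":0},{"tx":0,"ty":0,"tz":0,"turn":0},{"tx":0,"ty":0,"tz":0,"turn":0},{"tx":0,"ty":0,"tz":0,"turn":0}]' 0;python3 - <<'E'
from h import *
im,C,s=snap('wrist','pics/w12.png');print(s['q'].round(2),s['position'],s['q'][0]-s['q'][5]+90,s['force'],s['gripper_width'])
E
```

```text
t: 14.18
position: [0.475, 0.2417, 0.0306]
tcp_rot: [-19.7, 89.9, 25.1]
force: [0.1, -0.0, 0.3]
gripper_width: 0.043
t: 15.02
position: [0.4751, 0.2416, 0.0309]
tcp_rot: [-25.1, 89.9, 19.6]
force: [-0.6, -2.0, 4.7]
gripper_width: 0.0281
[ 2.696e+01  2.725e+01 -1.237e+01  5.030e+01 -1.000e-02 -1.777e+01] [0.47511153 0.24160594 0.03091967] 134.73273262875506 [-0.62770536 -2.0415797   4.69973728] 0.028091745908854732
```

View pics/w12.png

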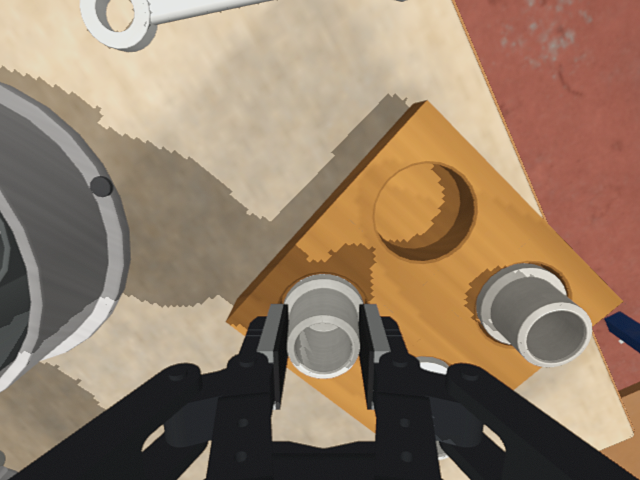

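```bash
python3 - <<'E'
from h import *
C=cam('wrist');s=r.get_state();R=Ro.from_euler('xyz',s['tcp_rot'],degrees=True).as_matrix()
im=cv2.imread('pics/w12.png')[270:400,260:390]; cv2.imwrite('pics/d.png',cv2.resize(im,None,fx=4.5,fy=4.5,interpolation=cv2.INTER_CUBIC))
p=onz(C,323,345,.049);print(p, (R.T@(p-s['position']))*1000)
E
python3 -m jog '[{"tx":-5,"ty":0,"tz":0,"turn":0},{"tx":-15,"ty":0,"tz":0,"turn":0},{"tx":-30,"ty":0,"tz":0,"turn":0},{"tx":-50,"ty":0,"tz":0,"turn":0},{"tx":-70,"ty":0,"tz":0,"turn":0},{"tx":-85,"ty":0,"tz":0,"turn":0},{"tx":-94,"ty":0,"tz":0,"turn":0},{"tx":-94,"ty":0,"tz":0,"turn":0},{"tx":-94,"ty":0,"tz":0,"turn":0},{"tx":-94,"ty":0,"tz":0,"turn":0}]';
```

```text
[0.4747956  0.24081124 0.049     ] [-18.07168119  -0.37502255  -0.77922884]
t: 15.9
position: [0.4738, 0.2411, 0.1231]
tcp_rot: [161.4, 89.9, -153.8]
force: [-0.3, -0.0, -1.8]
gripper_width: 0.0283
```

View pics/d.png

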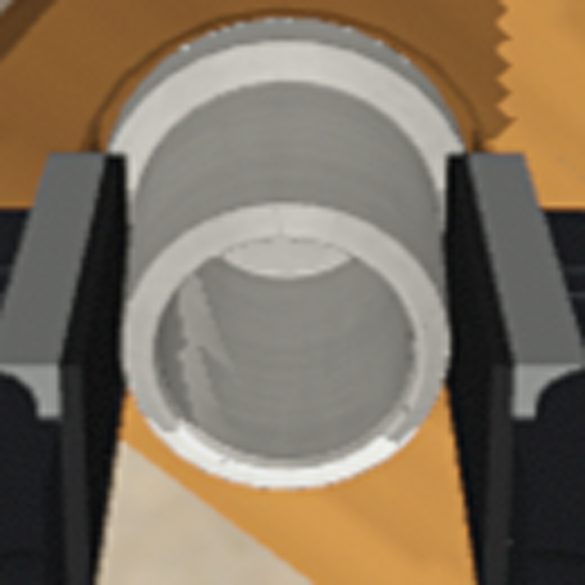

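```bash
python3 -m jog '[{"tx":0,"ty":-10,"tz":-4,"turn":0},{"tx":0,"ty":-30,"tz":-11,"turn":0},{"tx":0,"ty":-58,"tz":-21,"turn":0},{"tx":0,"ty":-86,"tz":-32,"turn":0},{"tx":0,"ty":-114,"tz":-42,"turn":0},{"tx":0,"ty":-142,"tz":-52,"turn":0},{"tx":0,"ty":-160,"tz":-59,"turn":0},{"tx":0,"ty":-168.5,"tz":-62,"turn":0},{"tx":0,"ty":-168.5,"tz":-62,"turn":0},{"tx":0,"ty":-168.5,"tz":-62,"turn":0}]';python3 - <<'E'
from h import *
im,C,s=snap('wrist','pics/w13.png');print(s['q'].round(2),s['position'],s['q'][0]-s['q'][5]+90,s['force'],s['gripper_width'])
print(proj(C,[.5482,.0774,.052]),proj(C,[.5321,.1215,.052]))
E
```

```text
t: 16.73
position: [0.5485, 0.0779, 0.1233]
tcp_rot: [123.2, 89.9, 167.8]
force: [-1.0, -0.1, -2.3]
gripper_width: 0.0284
[ 8.060e+00  2.382e+01 -2.090e+00  6.420e+01  4.000e-02 -3.662e+01] [0.54853317 0.07792753 0.12329587] 134.6870793325838 [-1.01162467 -0.14803807 -2.28131013] 0.02840737955045249
[323.25345536 262.87044859] [394.36961258 293.51575751]
```

View pics/w13.png

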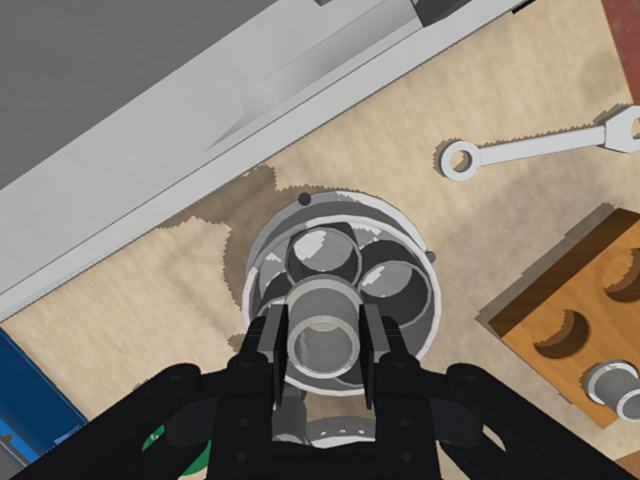

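```bash
python3 - <<'E'
from h import *
im=cv2.imread('pics/w13.png'); C=cam('wrist')
o=cv2.resize(im[180:400,230:450],None,fx=2.7,fy=2.7,interpolation=cv2.INTER_CUBIC)
for c in ([.5482,.0774],[.5321,.1215],[.5762,.1376]):
  for a in np.linspace(0,2*np.pi,24,endpoint=False):
    for rr,col in ((.0208,(0,0,255)),):
        u=(proj(C,[c[0]+rr*np.cos(a),c[1]+rr*np.sin(a),.052])-[230,180])*2.7; cv2.circle(o,tuple(int(v) for v in u),2,col,-1)
cv2.imwrite('pics/e.png',o)
E
```

```text
(no output)
```

View pics/e.png

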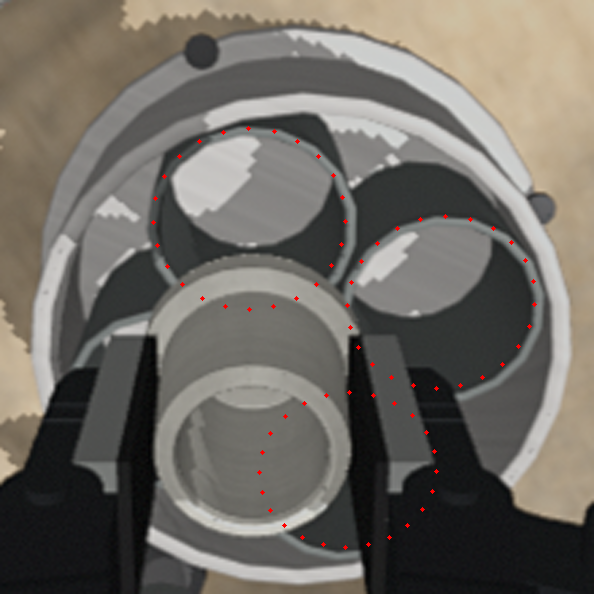

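```bash
python3 -m jog '[{"tx":10,"ty":0.7,"tz":0,"turn":0},{"tx":25,"ty":0.7,"tz":0,"turn":0},{"tx":40,"ty":0.7,"tz":0,"turn":0},{"tx":48,"ty":0.7,"tz":0,"turn":0},{"tx":54,"ty":0.7,"tz":0,"turn":0},{"tx":60,"ty":0.7,"tz":0,"turn":0},{"tx":65,"ty":0.7,"tz":0,"turn":0},{"tx":68.5,"ty":0.7,"tz":0,"turn":0},{"tx":68.5,"ty":0.7,"tz":0,"turn":0},{"tx":68.5,"ty":0.7,"tz":0,"turn":0}]';python3 - <<'E'
from h import *
im,C,s=snap('wrist','pics/w14.png');print(s['q'].round(2),s['position'],s['q'][0]-s['q'][5]+90,s['force'],s['gripper_width'])
cv2.imwrite('pics/w14z.png',cv2.resize(im[180:420,180:480],None,fx=2.5,fy=2.5))
E
```

```text
t: 17.62
position: [0.5488, 0.0786, 0.0558]
tcp_rot: [-43.7, 90.0, 1.0]
force: [-0.3, -0.1, -1.4]
gripper_width: 0.0283
[  8.15  27.61  -7.26  55.12  -0.   -36.58] [0.54879975 0.07862219 0.05576381] 134.73651970853 [-0.27133871 -0.08818665 -1.41834416] 0.028328133472789976
```

View pics/w14z.png

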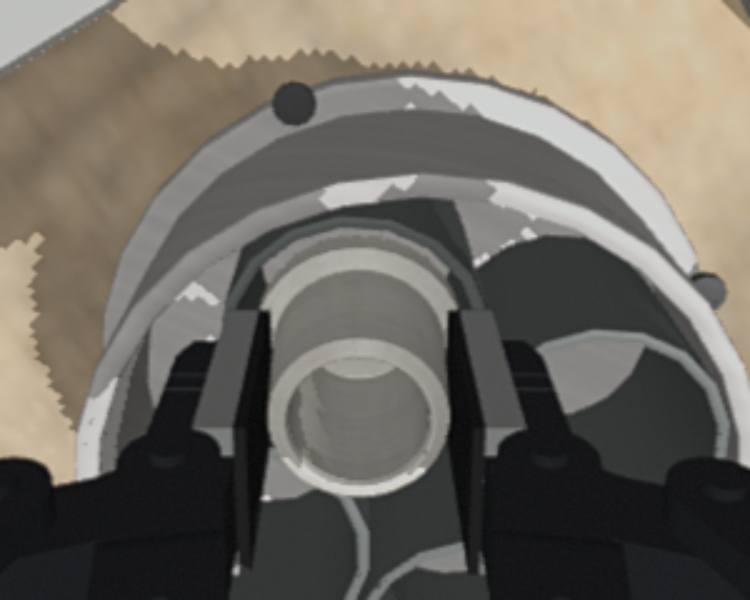

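```bash
python3 -m jog '[{"tx":0,"ty":0,"tz":-0.8,"turn":0},{"tx":0,"ty":0,"tz":-0.8,"turn":0},{"tx":0,"ty":0,"tz":-0.8,"turn":0},{"tx":0,"ty":0,"tz":-0.8,"turn":0},{"tx":0,"ty":0,"tz":-0.8,"turn":0},{"tx":-10,"ty":0,"tz":0,"turn":0},{"tx":-30,"ty":0,"tz":0,"turn":0},{"tx":-50,"ty":0,"tz":0,"turn":0},{"tx":-68,"ty":0,"tz":0,"turn":0},{"tx":-68,"ty":0,"tz":0,"turn":0}]' 0.5;python3 - <<'E'
from h import *
im,C,s=snap('wrist','pics/w15.png');print(s['q'].round(2),s['position'],s['q'][0]-s['q'][5]+90,s['force'],s['gripper_width'])
im2,C,s=snap('top','pics/t15.png');cv2.imwrite('pics/t15z.png',cv2.resize(im2[90:350,220:460],None,fx=2.3,fy=2.3,interpolation=cv2.INTER_CUBIC))
E
```

```text
t: 18.5
position: [0.5516, 0.0791, 0.1285]
tcp_rot: [-36.4, 89.5, 8.3]
force: [1.2, 0.4, 0.7]
gripper_width: 0.0424
[  8.16  23.48  -1.78  64.27   0.   -36.58] [0.55163314 0.07912742 0.12851174] 134.7431325704907 [1.21871074 0.40981281 0.65808658] 0.042438472181985765
```

View pics/w15.png

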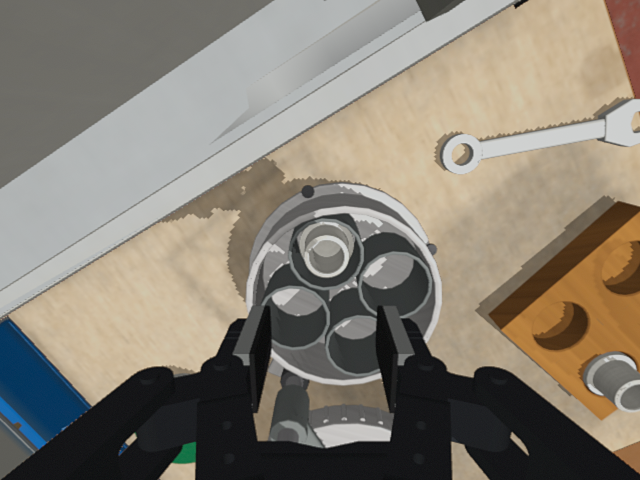

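View pics/t15z.png

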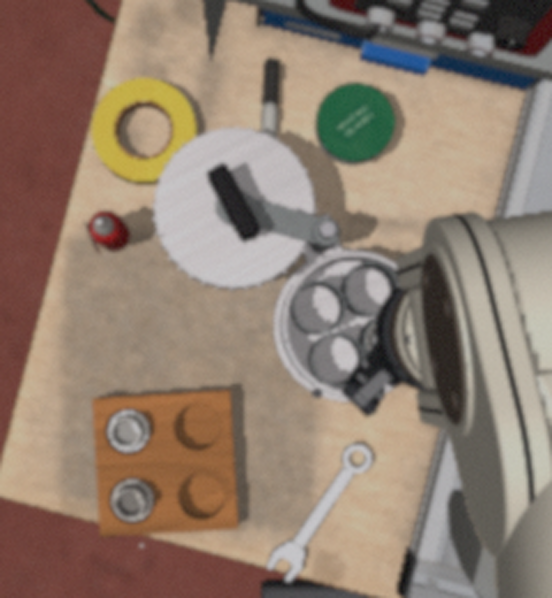

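```bash
python3 -m jog '[{"tx":0,"ty":15,"tz":7,"turn":0},{"tx":0,"ty":45,"tz":22,"turn":0},{"tx":0,"ty":80,"tz":39,"turn":0},{"tx":0,"ty":115,"tz":56,"turn":0},{"tx":0,"ty":150,"tz":73,"turn":0},{"tx":0,"ty":180,"tz":88,"turn":0},{"tx":0,"ty":200,"tz":98,"turn":0},{"tx":0,"ty":211,"tz":103,"turn":0},{"tx":0,"ty":211,"tz":103,"turn":0},{"tx":0,"ty":211,"tz":103,"turn":0}]' 0.5;python3 - <<'E'
from h import *
im,C,s=snap('wrist','pics/w16.png');print(s['q'].round(2),s['position'],s['q'][0]-s['q'][5]+90,s['force'],s['gripper_width'])
print(proj(C,[.473,.301,.049]),proj(C,[.4133,.2983,.049]))
E
```

```text
t: 19.43
position: [0.4728, 0.3005, 0.1227]
tcp_rot: [-170.9, 89.9, -126.1]
force: [-0.6, -0.7, 1.4]
gripper_width: 0.0427
[ 3.246e+01  2.450e+01 -1.110e+00  6.450e+01 -4.000e-02 -1.232e+01] [0.47276911 0.30049681 0.12272331] 134.78824852902446 [-0.58193308 -0.66109906  1.35018344] 0.042706874229909896
[324.05313806 263.4066674 ] [396.09561536 188.51857616]
```

View pics/w16.png

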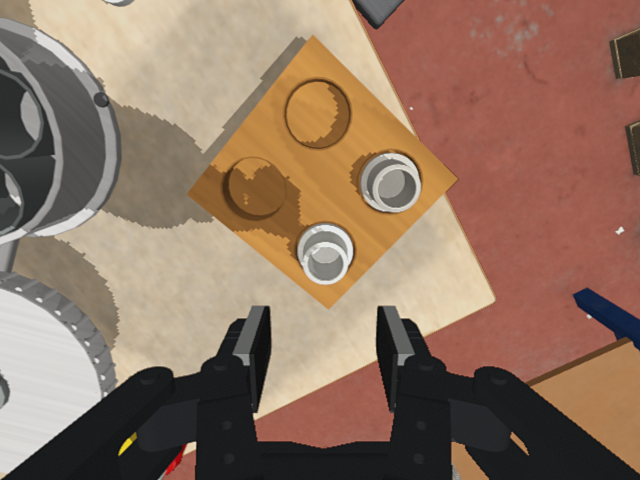

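```bash
python3 -m jog '[{"tx":10,"ty":0.4,"tz":0,"turn":0},{"tx":28,"ty":0.4,"tz":0,"turn":0},{"tx":46,"ty":0.4,"tz":0,"turn":0},{"tx":62,"ty":0.4,"tz":0,"turn":0},{"tx":74,"ty":0.4,"tz":0,"turn":0},{"tx":84,"ty":0.4,"tz":0,"turn":0},{"tx":91.5,"ty":0.4,"tz":0,"turn":0},{"tx":91.5,"ty":0.4,"tz":0,"turn":0},{"tx":91.5,"ty":0.4,"tz":0,"turn":0},{"tx":91.5,"ty":0.4,"tz":0,"turn":0}]' 0.5 ; python3 -m jog '[{"tx":0,"ty":0,"tz":0,"turn":0},{"tx":0,"ty":0,"tz":0,"turn":0},{"tx":0,"ty":0,"tz":0,"turn":0},{"tx":0,"ty":0,"tz":0,"turn":0},{"tx":0,"ty":0,"tz":0,"turn":0},{"tx":0,"ty":0,"tz":0,"turn":0},{"tx":0,"ty":0,"tz":0,"turn":0},{"tx":0,"ty":0,"tz":0,"turn":0},{"tx":0,"ty":0,"tz":0,"turn":0},{"tx":0,"ty":0,"tz":0,"turn":0}]' 0;python3 - <<'E'
from h import *
im,C,s=snap('wrist','pics/w17.png');print(s['q'].round(2),s['position'],s['q'][0]-s['q'][5]+90,s['force'],s['gripper_width'])
print(proj(C,[*s['position'][:2],.049]))
cv2.imwrite('pics/w17z.png',cv2.resize(im[270:400,260:390],None,fx=4,fy=4))
E
```

```text
t: 20.32
position: [0.4737, 0.3014, 0.0327]
tcp_rot: [-13.4, 89.9, 31.3]
force: [-0.3, 0.0, 0.2]
gripper_width: 0.0427
t: 21.15
position: [0.4739, 0.302, 0.0335]
tcp_rot: [-10.7, 89.8, 34.0]
force: [-0.4, -0.1, 6.4]
gripper_width: 0.0274
[ 32.51  29.72  -7.56  52.55   0.   -12.24] [0.47394725 0.30203937 0.03349745] 134.75068810523513 [-0.37386535 -0.13674934  6.39739113] 0.027428373712020313
[323.99150466 343.21618191]
```

View pics/w17z.png

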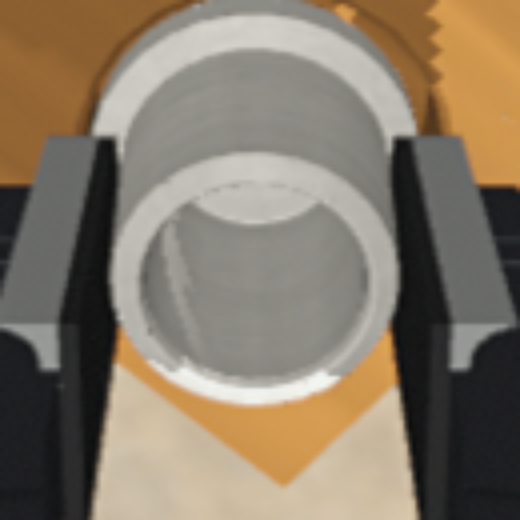

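```bash
python3 -m jog '[{"tx":-5,"ty":0,"tz":0,"turn":0},{"tx":-15,"ty":0,"tz":0,"turn":0},{"tx":-30,"ty":0,"tz":0,"turn":0},{"tx":-50,"ty":0,"tz":0,"turn":0},{"tx":-70,"ty":0,"tz":0,"turn":0},{"tx":-85,"ty":-10,"tz":-5,"turn":0},{"tx":-91,"ty":-35,"tz":-17,"turn":0},{"tx":-91,"ty":-65,"tz":-32,"turn":0},{"tx":-91,"ty":-90,"tz":-45,"turn":0},{"tx":-91,"ty":-100,"tz":-50,"turn":0}]'; python3 -m jog '[{"tx":0,"ty":-20,"tz":-10,"turn":0},{"tx":0,"ty":-40,"tz":-20,"turn":0},{"tx":0,"ty":-58,"tz":-28,"turn":0},{"tx":0,"ty":-65,"tz":-32,"turn":0},{"tx":0,"ty":-68.5,"tz":-33.5,"turn":0},{"tx":0,"ty":-68.5,"tz":-33.5,"turn":0},{"tx":0,"ty":-68.5,"tz":-33.5,"turn":0},{"tx":0,"ty":-68.5,"tz":-33.5,"turn":0},{"tx":0,"ty":-68.5,"tz":-33.5,"turn":0},{"tx":0,"ty":-68.5,"tz":-33.5,"turn":0}]';python3 - <<'E'
from h import *
im,C,s=snap('wrist','pics/w18.png');print(s['q'].round(2),s['position'],s['q'][0]-s['q'][5]+90,s['force'],s['gripper_width'])
o=cv2.resize(im[180:400,230:450],None,fx=2.7,fy=2.7,interpolation=cv2.INTER_CUBIC)
for c in ([.5482,.0774],[.5321,.1215],[.5762,.1376]):
  for a in np.linspace(0,2*np.pi,24,endpoint=False):
    for rr,col in ((.0208,(0,0,255)),):
        u=(proj(C,[c[0]+rr*np.cos(a),c[1]+rr*np.sin(a),.052])-[230,180])*2.7; cv2.circle(o,tuple(int(v) for v in u),2,col,-1)
cv2.imwrite('pics/e2.png',o)
E
```

```text
t: 22.03
position: [0.5085, 0.192, 0.1239]
tcp_rot: [-112.7, 89.9, -68.2]
force: [-0.2, -0.0, -1.4]
gripper_width: 0.0275
t: 22.87
position: [0.5321, 0.1237, 0.1231]
tcp_rot: [88.5, 90.0, 133.4]
force: [0.3, -0.3, -1.3]
gripper_width: 0.0276
[ 1.308e+01  2.293e+01 -3.490e+00  6.358e+01  1.000e-02 -3.174e+01] [0.53206561 0.12365349 0.12310198] 134.816149152469 [ 0.31682039 -0.31155873 -1.34614611] 0.027580878011977998
```

View pics/e2.png

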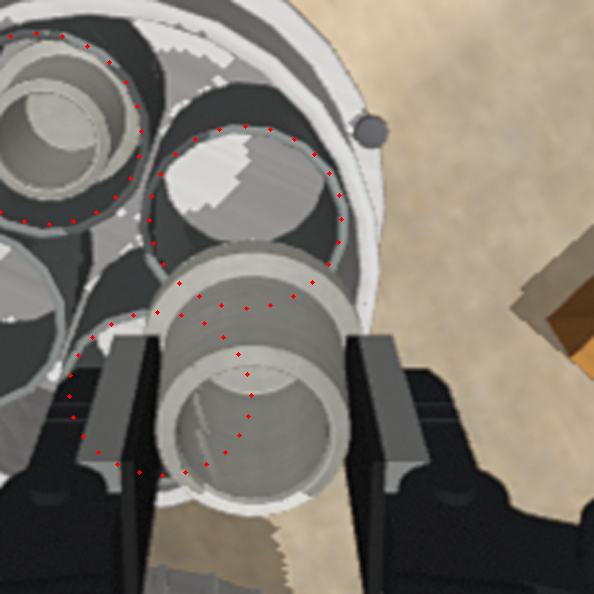

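```bash
python3 -m jog '[{"tx":10,"ty":-1.2,"tz":0,"turn":0},{"tx":25,"ty":-1.2,"tz":0,"turn":0},{"tx":40,"ty":-1.2,"tz":0,"turn":0},{"tx":48,"ty":-1.2,"tz":0,"turn":0},{"tx":54,"ty":-1.2,"tz":0,"turn":0},{"tx":60,"ty":-1.2,"tz":0,"turn":0},{"tx":65,"ty":-1.2,"tz":0,"turn":0},{"tx":68,"ty":-1.2,"tz":0,"turn":0},{"tx":68,"ty":-1.2,"tz":0,"turn":0},{"tx":68,"ty":-1.2,"tz":0,"turn":0}]';python3 - <<'E'
from h import *
im,C,s=snap('wrist','pics/w19.png');print(s['q'].round(2),s['position'],s['q'][0]-s['q'][5]+90,s['force'],s['gripper_width'])
cv2.imwrite('pics/w19z.png',cv2.resize(im[180:420,180:480],None,fx=2.5,fy=2.5))
E
```

```text
t: 23.75
position: [0.5334, 0.122, 0.0553]
tcp_rot: [-30.4, 90.0, 14.4]
force: [0.7, 0.4, -0.6]
gripper_width: 0.0278
[ 12.89  26.92  -8.49  54.56   0.   -31.85] [0.53335399 0.12201715 0.05532311] 134.73883258550632 [ 0.65961374  0.44722067 -0.64126013] 0.027792588426498437
```

View pics/w19z.png

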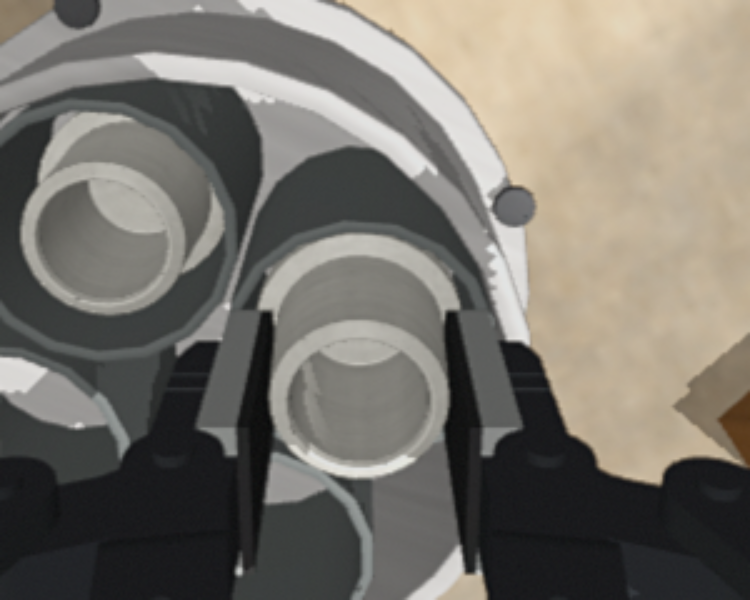

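Cup is in the sleeve mouth (flange below the ring). Release and back up.

```bash
python3 -m jog '[{"tx":0,"ty":0,"tz":0,"turn":0},{"tx":0,"ty":0,"tz":0,"turn":0},{"tx":0,"ty":0,"tz":0,"turn":0},{"tx":0,"ty":0,"tz":0,"turn":0},{"tx":0,"ty":0,"tz":0,"turn":0},{"tx":-10,"ty":0,"tz":0,"turn":0},{"tx":-30,"ty":0,"tz":0,"turn":0},{"tx":-50,"ty":0,"tz":0,"turn":0},{"tx":-68,"ty":0,"tz":0,"turn":0},{"tx":-68,"ty":0,"tz":0,"turn":0}]' 0.5;python3 - <<'E'
from h import *
im,C,s=snap('wrist','pics/w20.png');print(s['q'].round(2),s['position'],s['q'][0]-s['q'][5]+90,s['force'],s['gripper_width'])
im2,C,s=snap('top','pics/t20.png');cv2.imwrite('pics/t20z.png',cv2.resize(im2[90:350,220:460],None,fx=2.3,fy=2.3,interpolation=cv2.INTER_CUBIC))
E
```

```text
t: 24.63
position: [0.536, 0.1226, 0.1279]
tcp_rot: [-31.6, 89.5, 13.1]
force: [1.5, 0.0, -0.1]
gripper_width: 0.0426
[ 12.89  22.73  -3.03  63.78   0.   -31.85] [0.53601209 0.12263591 0.12794778] 134.73901017935327 [ 1.49633424  0.04094984 -0.0689132 ] 0.042622868591516046
```

View pics/w20.png

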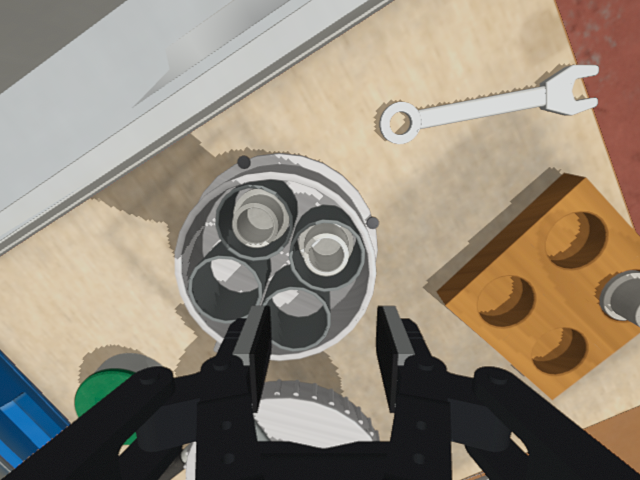

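View pics/t20z.png

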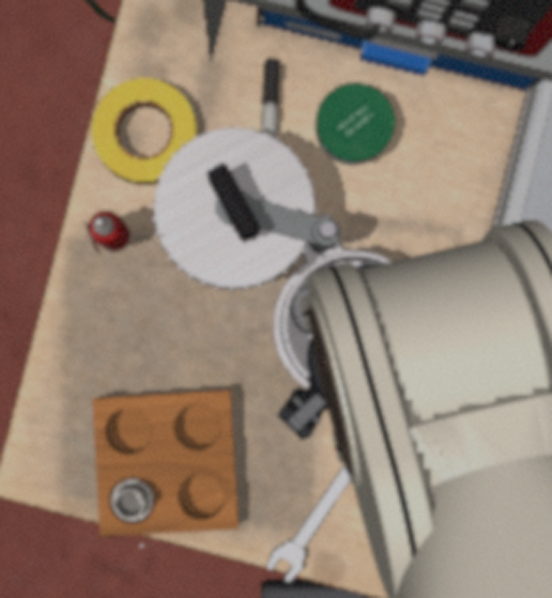

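```bash
python3 -m jog '[{"tx":0,"ty":15,"tz":3,"turn":0},{"tx":0,"ty":45,"tz":8,"turn":0},{"tx":0,"ty":80,"tz":15,"turn":0},{"tx":0,"ty":115,"tz":21,"turn":0},{"tx":0,"ty":150,"tz":28,"turn":0},{"tx":0,"ty":180,"tz":33,"turn":0},{"tx":0,"ty":200,"tz":37,"turn":0},{"tx":0,"ty":209.5,"tz":38.5,"turn":0},{"tx":0,"ty":209.5,"tz":38.5,"turn":0},{"tx":0,"ty":209.5,"tz":38.5,"turn":0}]' 0.5;python3 - <<'E'
from h import *
im,C,s=snap('wrist','pics/w21.png');print(s['q'].round(2),s['position'],s['q'][0]-s['q'][5]+90,s['force'],s['gripper_width'])
print(proj(C,[.4133,.2983,.049]))
E
```

```text
t: 25.57
position: [0.4128, 0.2974, 0.1225]
tcp_rot: [-158.9, 89.9, -114.1]
force: [-0.3, -0.2, 0.4]
gripper_width: 0.0428
[ 3.579e+01  1.910e+01 -9.360e+00  6.162e+01 -4.000e-02 -8.980e+00] [0.41282807 0.29738439 0.12248047] 134.77848757548517 [-0.31662672 -0.24580381  0.3636278 ] 0.0428162043840869
[324.28858377 264.20368218]
```

View pics/w21.png

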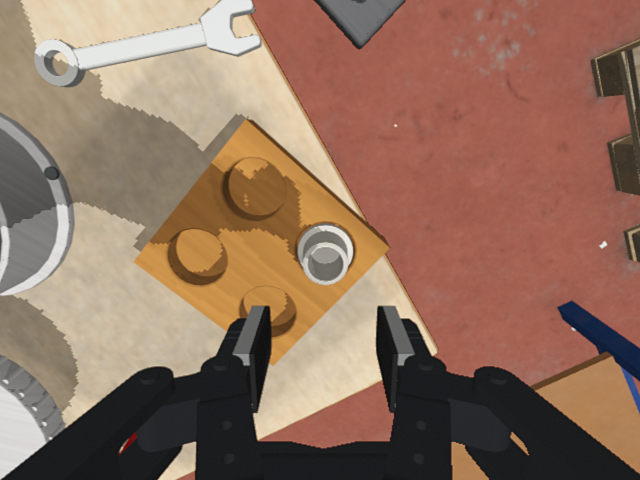

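```bash
python3 -m jog '[{"tx":10,"ty":0.4,"tz":0,"turn":0},{"tx":28,"ty":0.4,"tz":-0.5,"turn":0},{"tx":46,"ty":0.4,"tz":-0.5,"turn":0},{"tx":62,"ty":0.4,"tz":-0.5,"turn":0},{"tx":74,"ty":0.4,"tz":-0.5,"turn":0},{"tx":84,"ty":0.4,"tz":-0.5,"turn":0},{"tx":91.5,"ty":0.4,"tz":-0.5,"turn":0},{"tx":91.5,"ty":0.4,"tz":-0.5,"turn":0},{"tx":91.5,"ty":0.4,"tz":-0.5,"turn":0},{"tx":91.5,"ty":0.4,"tz":-0.5,"turn":0}]' 0.5 ; python3 -m jog '[{"tx":0,"ty":0,"tz":0,"turn":0},{"tx":0,"ty":0,"tz":0,"turn":0},{"tx":0,"ty":0,"tz":0,"turn":0},{"tx":0,"ty":0,"tz":0,"turn":0},{"tx":0,"ty":0,"tz":0,"turn":0},{"tx":0,"ty":0,"tz":0,"turn":0},{"tx":0,"ty":0,"tz":0,"turn":0},{"tx":0,"ty":0,"tz":0,"turn":0},{"tx":0,"ty":0,"tz":0,"turn":0},{"tx":0,"ty":0,"tz":0,"turn":0}]' 0;python3 - <<'E'
from h import *
im,C,s=snap('wrist','pics/w22.png');print(s['q'].round(2),s['position'],s['q'][0]-s['q'][5]+90,s['force'],s['gripper_width'])
print(proj(C,[*s['position'][:2],.049]))
cv2.imwrite('pics/w22z.png',cv2.resize(im[270:400,260:390],None,fx=4,fy=4))
E
```

```text
t: 26.45
position: [0.4131, 0.298, 0.0322]
tcp_rot: [-10.4, 89.9, 34.3]
force: [-0.1, 0.1, 0.1]
gripper_width: 0.0425
t: 27.28
position: [0.4131, 0.2985, 0.0329]
tcp_rot: [-7.0, 89.9, 37.7]
force: [-2.0, -0.5, 6.2]
gripper_width: 0.0272
[ 35.85  24.9  -16.03  48.94   0.    -8.9 ] [0.41305925 0.29848624 0.03290049] 134.75416239453898 [-2.03324862 -0.47133037  6.18455906] 0.02715051374439776
[324.00522056 344.06556512]
```

View pics/w22z.png

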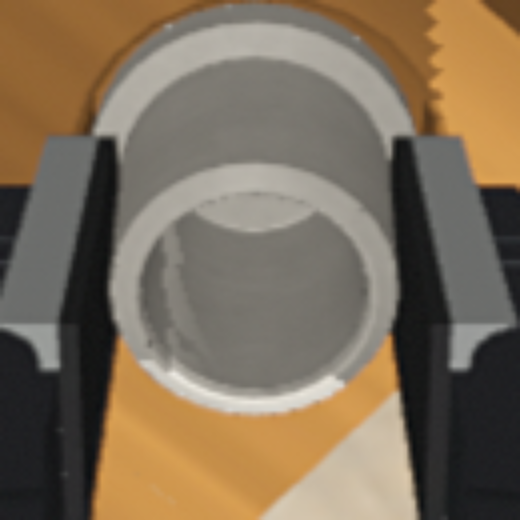

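```bash
python3 -m jog '[{"tx":-5,"ty":0,"tz":0,"turn":0},{"tx":-15,"ty":0,"tz":0,"turn":0},{"tx":-30,"ty":0,"tz":0,"turn":0},{"tx":-50,"ty":0,"tz":0,"turn":0},{"tx":-70,"ty":0,"tz":0,"turn":0},{"tx":-85,"ty":-10,"tz":0,"turn":0},{"tx":-91,"ty":-35,"tz":0,"turn":0},{"tx":-91,"ty":-70,"tz":0,"turn":0},{"tx":-91,"ty":-105,"tz":0,"turn":0},{"tx":-91,"ty":-130,"tz":0,"turn":0}]'; python3 -m jog '[{"tx":0,"ty":-25,"tz":1,"turn":0},{"tx":0,"ty":-50,"tz":2,"turn":0},{"tx":0,"ty":-75,"tz":3,"turn":0},{"tx":0,"ty":-90,"tz":3.5,"turn":0},{"tx":0,"ty":-98.5,"tz":3.5,"turn":0},{"tx":0,"ty":-98.5,"tz":3.5,"turn":0},{"tx":0,"ty":-98.5,"tz":3.5,"turn":0},{"tx":0,"ty":-98.5,"tz":3.5,"turn":0},{"tx":0,"ty":-98.5,"tz":3.5,"turn":0},{"tx":0,"ty":-98.5,"tz":3.5,"turn":0}]';python3 - <<'E'
from h import *
im,C,s=snap('wrist','pics/w23.png');print(s['q'].round(2),s['position'],s['q'][0]-s['q'][5]+90,s['force'],s['gripper_width'])
o=cv2.resize(im[180:400,230:450],None,fx=2.7,fy=2.7,interpolation=cv2.INTER_CUBIC)
for c in ([.5482,.0774],[.5321,.1215],[.5762,.1376]):
  for a in np.linspace(0,2*np.pi,24,endpoint=False):
    for rr,col in ((.0208,(0,0,255)),):
        u=(proj(C,[c[0]+rr*np.cos(a),c[1]+rr*np.sin(a),.052])-[230,180])*2.7; cv2.circle(o,tuple(int(v) for v in u),2,col,-1)
cv2.imwrite('pics/e3.png',o)
E
```

```text
t: 28.17
position: [0.5058, 0.2039, 0.1239]
tcp_rot: [-47.1, 89.9, -2.4]
force: [0.1, 0.6, -0.3]
gripper_width: 0.0274
t: 29.0
position: [0.5749, 0.1389, 0.1227]
tcp_rot: [123.5, 90.0, 168.3]
force: [-0.2, 0.6, -0.7]
gripper_width: 0.0277
[ 1.358e+01  2.777e+01  4.140e+00  6.639e+01  1.000e-02 -3.125e+01] [0.57494257 0.13893547 0.12269956] 134.83365842748628 [-0.19036268  0.55627729 -0.70590759] 0.027657135388003504
```

View pics/e3.png

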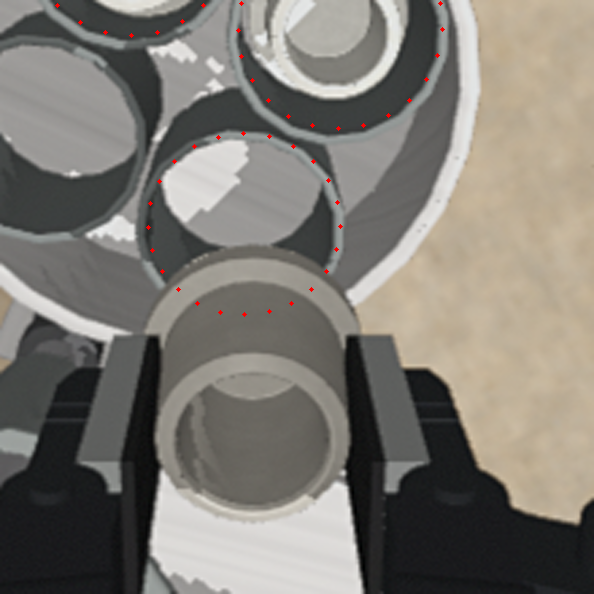

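```bash
python3 -m jog '[{"tx":10,"ty":-2,"tz":0.6,"turn":0},{"tx":25,"ty":-2,"tz":0.6,"turn":0},{"tx":40,"ty":-2,"tz":0.6,"turn":0},{"tx":48,"ty":-2,"tz":0.6,"turn":0},{"tx":54,"ty":-2,"tz":0.6,"turn":0},{"tx":60,"ty":-2,"tz":0.6,"turn":0},{"tx":65,"ty":-2,"tz":0.6,"turn":0},{"tx":68,"ty":-2,"tz":0.6,"turn":0},{"tx":68,"ty":-2,"tz":0.6,"turn":0},{"tx":68,"ty":-2,"tz":0.6,"turn":0}]';python3 - <<'E'
from h import *
im,C,s=snap('wrist','pics/w24.png');print(s['q'].round(2),s['position'],s['q'][0]-s['q'][5]+90,s['force'],s['gripper_width'])
cv2.imwrite('pics/w24z.png',cv2.resize(im[180:420,180:480],None,fx=2.5,fy=2.5))
E
```

```text
t: 29.88
position: [0.5778, 0.137, 0.0548]
tcp_rot: [-27.7, 90.0, 17.0]
force: [-0.4, 0.7, -0.3]
gripper_width: 0.0276
[ 13.34  31.53  -0.61  57.83   0.   -31.4 ] [0.57777261 0.13700864 0.05483277] 134.73661746154414 [-0.36896583  0.72062692 -0.28522422] 0.02757661444774778
```

View pics/w24z.png

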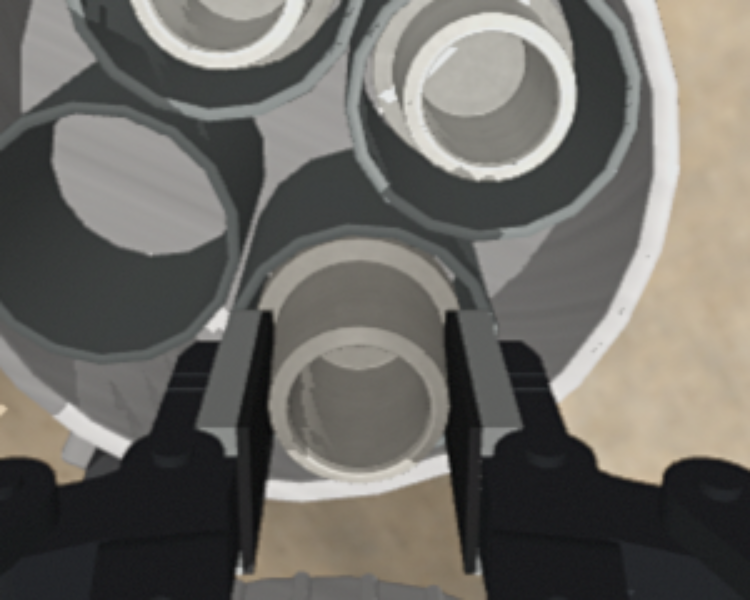

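```bash
python3 -m jog '[{"tx":0,"ty":0.8,"tz":0,"turn":0},{"tx":0,"ty":0.8,"tz":0,"turn":0},{"tx":0,"ty":0.8,"tz":0,"turn":0},{"tx":0,"ty":0.8,"tz":0,"turn":0},{"tx":0,"ty":0.8,"tz":0,"turn":0},{"tx":-10,"ty":0.8,"tz":0,"turn":0},{"tx":-30,"ty":0.8,"tz":0,"turn":0},{"tx":-60,"ty":0.8,"tz":0,"turn":0},{"tx":-100,"ty":0.8,"tz":0,"turn":0},{"tx":-120,"ty":0.8,"tz":0,"turn":0}]' 0.5;python3 - <<'E'
from h import *
im,C,s=snap('wrist','pics/w25.png');print(s['q'].round(2),s['position'],s['q'][0]-s['q'][5]+90,s['force'],s['gripper_width'])
im2,C,s=snap('top','pics/t25.png');cv2.imwrite('pics/t25z.png',cv2.resize(im2[90:350,220:460],None,fx=2.3,fy=2.3,interpolation=cv2.INTER_CUBIC))
E
```

```text
t: 30.77
position: [0.5786, 0.1379, 0.1799]
tcp_rot: [-31.4, 89.7, 13.3]
force: [1.0, 1.0, 0.8]
gripper_width: 0.0426
[ 13.41  25.71   9.68  73.63  -0.   -31.33] [0.57862778 0.13792241 0.17994742] 134.74065498617432 [0.97841579 0.97693816 0.79721325] 0.042606843854668695
```

View pics/w25.png

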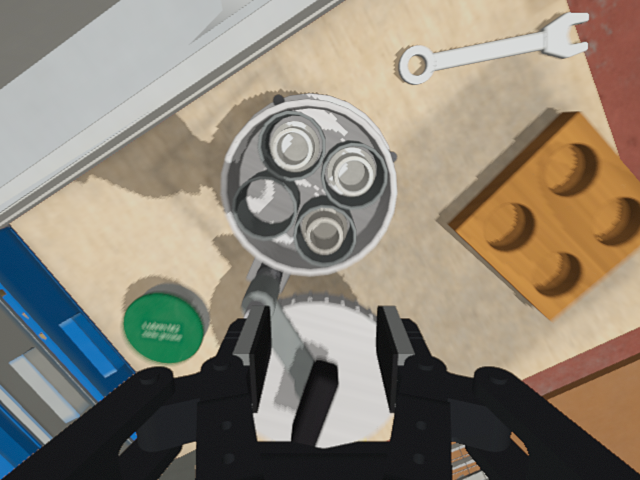

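View pics/t25z.png

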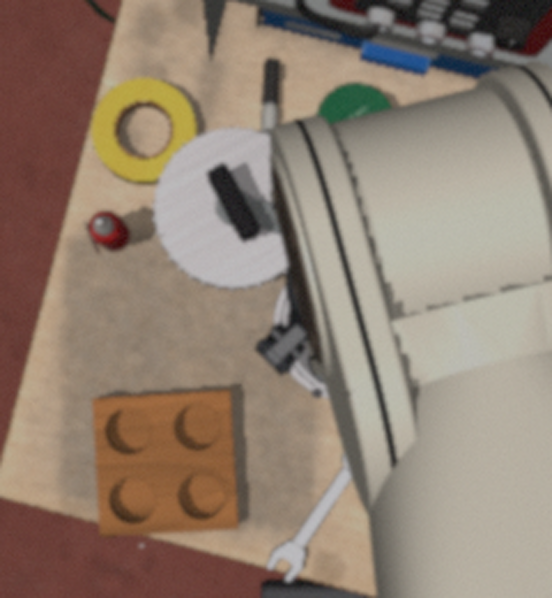

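```bash
python3 -m jog '[{"tx":0,"ty":0,"tz":10,"turn":3},{"tx":0,"ty":-2,"tz":30,"turn":7},{"tx":0,"ty":-4,"tz":55,"turn":11},{"tx":0,"ty":-5,"tz":80,"turn":15},{"tx":0,"ty":-7,"tz":98,"turn":18},{"tx":0,"ty":-7,"tz":105,"turn":18},{"tx":0,"ty":-7,"tz":105,"turn":18},{"tx":0,"ty":-7,"tz":105,"turn":18},{"tx":0,"ty":-7,"tz":105,"turn":18},{"tx":0,"ty":-7,"tz":105,"turn":18}]' 0.6;python3 - <<'E'
from h import *
im,C,s=snap('wrist','pics/w26.png');print(s['q'].round(2),s['position'],s['q'][0]-s['q'][5]+90,s['force'],s['gripper_width'])
g=im.max(2); m=np.zeros_like(g); m[170:320,290:360]=g[170:320,290:360]<60; c=ell(m); R=cv2.minAreaRect(c); print(R)
P=np.array([onz(C,*p,.112) for p in cv2.boxPoints(R)]); print('c',P.mean(0)); e=[np.linalg.norm(P[i]-P[(i+1)%4]) for i in range(4)]; i=int(np.argmax(e)); d=P[i]-P[(i+1)%4]; print(e,np.degrees(np.arctan2(d[1],d[0])))
E
```

```text
t: 31.7
position: [0.6559, 0.2058, 0.1747]
tcp_rot: [178.6, 90.0, -154.7]
force: [-0.7, -1.4, 0.6]
gripper_width: 0.051
[ 1.742e+01  3.743e+01  2.850e+01  8.111e+01 -1.000e-02 -9.290e+00] [0.65591118 0.20582556 0.17471909] 116.7139750204054 [-0.67759846 -1.37993863  0.63547699] 0.05104680173644265
((324.3315734863281, 266.60479736328125), (105.41412353515625, 30.844554901123047), 88.36341857910156)
c [0.65567816 0.20633925 0.112     ]
[np.float64(0.016638326690475283), np.float64(0.06328030515936088), np.float64(0.018160878092435273), np.float64(0.06333147487317894)] 27.58449761958076
```

View pics/w26.png

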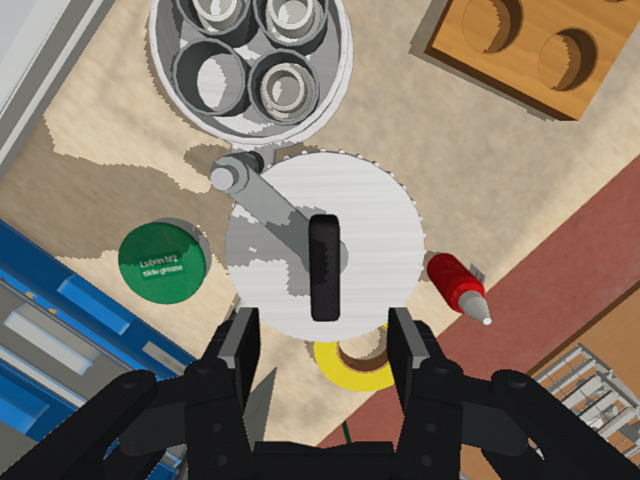

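```bash
python3 -m jog '[{"tx":10,"ty":1.2,"tz":3.5,"turn":-0.5},{"tx":30,"ty":1.2,"tz":3.5,"turn":-0.5},{"tx":50,"ty":1.2,"tz":3.5,"turn":-0.5},{"tx":65,"ty":1.2,"tz":3.5,"turn":-0.5},{"tx":75,"ty":1.2,"tz":3.5,"turn":-0.5},{"tx":83,"ty":1.2,"tz":3.5,"turn":-0.5},{"tx":88,"ty":1.2,"tz":3.5,"turn":-0.5},{"tx":88.5,"ty":1.2,"tz":3.5,"turn":-0.5},{"tx":88.5,"ty":1.2,"tz":3.5,"turn":-0.5},{"tx":88.5,"ty":1.2,"tz":3.5,"turn":-0.5}]' 0.6;python3 -m jog '[{"tx":0,"ty":0,"tz":0,"turn":0},{"tx":0,"ty":0,"tz":0,"turn":0},{"tx":0,"ty":0,"tz":0,"turn":0},{"tx":0,"ty":0,"tz":0,"turn":0},{"tx":0,"ty":0,"tz":0,"turn":0},{"tx":0,"ty":0,"tz":0,"turn":0},{"tx":0,"ty":0,"tz":0,"turn":0},{"tx":0,"ty":0,"tz":0,"turn":0},{"tx":0,"ty":0,"tz":0,"turn":0},{"tx":0,"ty":0,"tz":0,"turn":0}]' 0;python3 - <<'E'
from h import *
im,C,s=snap('wrist','pics/w27.png');print(s['q'].round(2),s['position'],s['q'][0]-s['q'][5]+90,s['force'],s['wrist_torque'],s['gripper_width'])
v=s['position'][:2]-np.array([.6353,.1348]); print(np.linalg.norm(v),np.degrees(np.arctan2(v[1],v[0]))%360)
E
```

```text
t: 32.58
position: [0.6598, 0.2094, 0.0872]
tcp_rot: [-9.9, 89.9, 17.3]
force: [0.1, 1.0, 0.2]
gripper_width: 0.051
t: 33.42
position: [0.6596, 0.2092, 0.0867]
tcp_rot: [-18.7, 89.9, 8.6]
force: [0.8, 0.2, 5.3]
gripper_width: 0.0171
[ 1.760e+01  4.048e+01  2.079e+01  7.024e+01 -1.000e-02 -9.640e+00] [0.65960329 0.20920986 0.08672894] 117.23971927992699 [0.76056717 0.22362999 5.26528146] [-0.33481019 -0.07655437 -0.04139956] 0.01713013611493354
0.07827820143946668 71.91224386826748
```

View pics/w27.png

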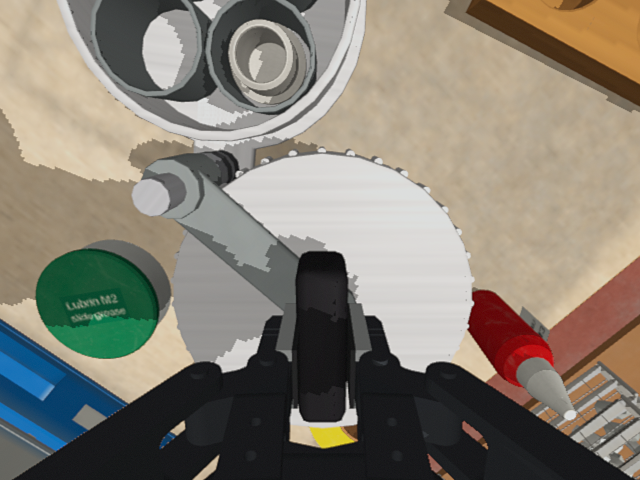

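```bash
python3 - <<'E'
import numpy as np
for a in (3,8,14,21,28,35,40,42):
    b=np.radians(45.3-a); print(a, round(78*(np.cos(b)-np.cos(np.radians(45.3))),1), round(78*(np.sin(b)-np.sin(np.radians(45.3))),1))
E
```

```text
3 2.8 -2.9
8 7.2 -8.2
14 11.8 -14.9
21 16.2 -23.3
28 19.6 -32.2
35 21.9 -41.5
40 22.8 -48.2
42 23.0 -51.0
```

```bash
python3 -m jog '[{"tx":0,"ty":2.8,"tz":-2.9,"turn":-3},{"tx":0,"ty":7.2,"tz":-8.2,"turn":-8},{"tx":0,"ty":11.8,"tz":-14.9,"turn":-14},{"tx":0,"ty":16.2,"tz":-23.3,"turn":-21},{"tx":0,"ty":19.6,"tz":-32.2,"turn":-28},{"tx":0,"ty":21.9,"tz":-41.5,"turn":-35},{"tx":0,"ty":22.8,"tz":-48.2,"turn":-40},{"tx":0,"ty":23,"tz":-51,"turn":-42},{"tx":0,"ty":23,"tz":-51,"turn":-42},{"tx":0,"ty":23,"tz":-51,"turn":-42}]'; python3 - <<'E'
from h import *
s=r.get_state();print(s['q'].round(2),s['position'],s['q'][0]-s['q'][5]+90,s['force'],s['wrist_torque'],s['gripper_width'])
v=s['position'][:2]-np.array([.6353,.1348]); print(np.linalg.norm(v),np.degrees(np.arctan2(v[1],v[0]))%360)
E
```

```text
t: 34.3
position: [0.6032, 0.2055, 0.0864]
tcp_rot: [-150.3, 89.9, -81.1]
force: [-1.1, -2.4, 5.1]
gripper_width: 0.0167
[ 18.85  34.38   9.64  65.27  -0.08 -50.29] [0.60324305 0.20547165 0.08638723] 159.13730435100462 [-1.06840773 -2.39073297  5.12159652] [-1.02607978 -0.03568878 -0.07940383] 0.016681120618709175
0.07760238147699051 114.39923736111889
```

```bash
python3 -m jog '[{"tx":0,"ty":2.8,"tz":-2.9,"turn":-3},{"tx":0,"ty":7.2,"tz":-8.2,"turn":-8},{"tx":0,"ty":11.8,"tz":-14.9,"turn":-14},{"tx":0,"ty":16.2,"tz":-23.3,"turn":-21},{"tx":0,"ty":19.6,"tz":-32.2,"turn":-28},{"tx":0,"ty":21.9,"tz":-41.5,"turn":-35},{"tx":0,"ty":22.8,"tz":-48.2,"turn":-40},{"tx":0,"ty":23,"tz":-51,"turn":-42},{"tx":0,"ty":23,"tz":-51,"turn":-42},{"tx":0,"ty":23,"tz":-51,"turn":-42}]'; python3 - <<'E'
from h import *
im,C,s=snap('wrist','pics/w28.png');print(s['q'].round(2),s['position'],s['q'][0]-s['q'][5]+90,s['force'],s['wrist_torque'],s['gripper_width'])
v=s['position'][:2]-np.array([.6353,.1348]); print(np.linalg.norm(v),np.degrees(np.arctan2(v[1],v[0]))%360)
im,C,s=snap('side','pics/s28.png');cv2.imwrite('pics/s28z.png',cv2.resize(im[150:350,200:440],None,fx=2.5,fy=2.5,interpolation=cv2.INTER_CUBIC))
E
```

```text
t: 35.13
position: [0.5646, 0.1667, 0.0865]
tcp_rot: [-112.1, 89.9, -0.9]
force: [1.4, -1.7, 6.0]
gripper_width: 0.0168
[ 1.646e+01  2.916e+01  6.200e-01  6.136e+01 -3.000e-02 -9.465e+01] [0.56456417 0.16665927 0.08653456] 201.1065324272079 [ 1.42876787 -1.6552885   5.98637207] [-0.61621891 -0.50375066 -0.09523915] 0.016848188143607536
0.07757944796125482 155.7532985326855
```

View pics/w28.png

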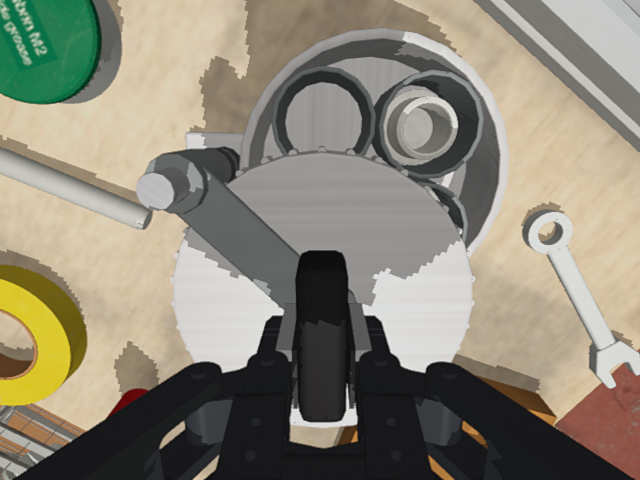

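View pics/s28z.png

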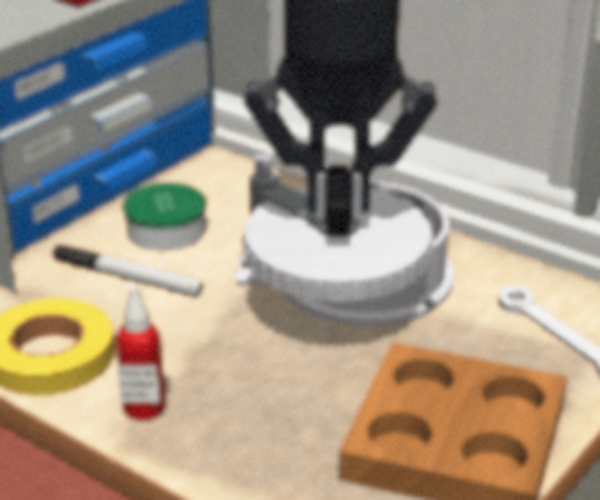

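```bash
python3 -m jog '[{"tx":0,"ty":2.8,"tz":-2.9,"turn":-3},{"tx":0,"ty":7.2,"tz":-8.2,"turn":-8},{"tx":0,"ty":11.8,"tz":-14.9,"turn":-14},{"tx":0,"ty":16.2,"tz":-23.3,"turn":-21},{"tx":0,"ty":19.6,"tz":-32.2,"turn":-28},{"tx":0,"ty":21.9,"tz":-41.5,"turn":-35},{"tx":0,"ty":22.8,"tz":-48.2,"turn":-40},{"tx":0,"ty":23,"tz":-51,"turn":-42},{"tx":0,"ty":23,"tz":-51,"turn":-42},{"tx":0,"ty":23,"tz":-51,"turn":-42}]'; python3 - <<'E'
from h import *
s=r.get_state();print(s['q'].round(2),s['position'],s['q'][0]-s['q'][5]+90,s['force'],s['wrist_torque'],s['gripper_width'])
v=s['position'][:2]-np.array([.6353,.1348]); print(np.linalg.norm(v),np.degrees(np.arctan2(v[1],v[0]))%360)
E
```

```text
t: 36.07
position: [0.5607, 0.111, 0.0867]
tcp_rot: [-35.9, 90.0, 117.3]
force: [-1.8, -1.7, 9.1]
gripper_width: 0.017
[ 1.1180e+01  2.7480e+01 -2.1900e+00  6.0340e+01  4.0000e-02 -1.4194e+02] [0.56070618 0.11100992 0.08667831] 243.1204457362408 [-1.77073052 -1.72085437  9.10546681] [-0.35233391  0.16266888 -0.06052929] 0.01703395094084461
0.07829562888450702 197.6889534675491
```

```bash
python3 -m jog '[{"tx":0,"ty":1,"tz":-1,"turn":-1},{"tx":0,"ty":2,"tz":-2,"turn":-2},{"tx":0,"ty":2.8,"tz":-2.9,"turn":-3},{"tx":0,"ty":3.7,"tz":-4,"turn":-3},{"tx":0,"ty":4.2,"tz":-4.5,"turn":-3},{"tx":0,"ty":4.2,"tz":-4.5,"turn":-3},{"tx":0,"ty":4.2,"tz":-4.5,"turn":-3},{"tx":0,"ty":4.2,"tz":-4.5,"turn":-3},{"tx":0,"ty":4.2,"tz":-4.5,"turn":-3},{"tx":0,"ty":4.2,"tz":-4.5,"turn":-3}]'; python3 - <<'E'
from h import *
im,C,s=snap('wrist','pics/w29.png');print(s['q'].round(2),s['position'],s['q'][0]-s['q'][5]+90,s['force'],s['wrist_torque'],s['gripper_width'])
v=s['position'][:2]-np.array([.6353,.1348]); print(np.linalg.norm(v),np.degrees(np.arctan2(v[1],v[0]))%360)
E
```

```text
t: 36.9
position: [0.562, 0.1069, 0.0867]
tcp_rot: [-39.3, 89.8, 117.0]
force: [-4.4, 1.4, 10.2]
gripper_width: 0.0167
[  10.66   27.57   -2.04   60.45    0.22 -145.55] [0.56201533 0.10693971 0.08666545] 246.20507213227023 [-4.38862474  1.37359531 10.23728646] [ 0.46578617  0.48658397 -0.04139379] 0.01674100341961104
0.0784017780727267 200.8150677800331
```

View pics/w29.png

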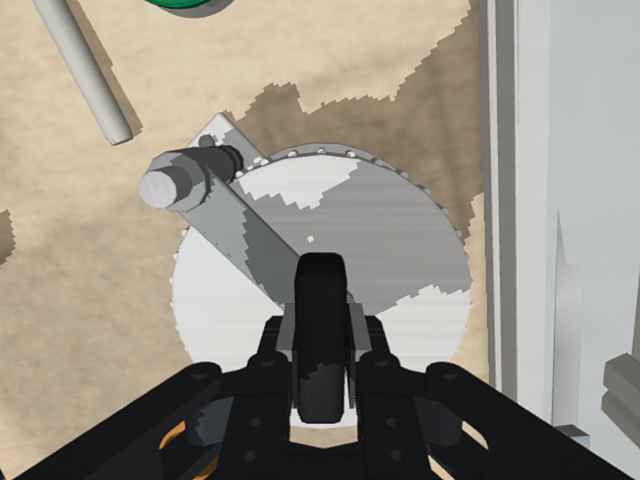

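```bash
python3 -m jog '[{"tx":-0.3,"ty":1,"tz":-1,"turn":0},{"tx":-0.5,"ty":1.6,"tz":-1.6,"turn":0},{"tx":-0.5,"ty":1.6,"tz":-1.6,"turn":0},{"tx":-0.5,"ty":1.6,"tz":-1.6,"turn":0},{"tx":-0.5,"ty":1.6,"tz":-1.6,"turn":0},{"tx":-0.5,"ty":1.6,"tz":-1.6,"turn":0},{"tx":-0.5,"ty":1.6,"tz":-1.6,"turn":0},{"tx":-0.5,"ty":1.6,"tz":-1.6,"turn":0},{"tx":-0.5,"ty":1.6,"tz":-1.6,"turn":0},{"tx":-0.5,"ty":1.6,"tz":-1.6,"turn":0}]'; python3 - <<'E'
from h import *
s=r.get_state();print(s['q'].round(2),s['position'],s['q'][0]-s['q'][5]+90,s['force'],s['wrist_torque'],s['gripper_width'])
v=s['position'][:2]-np.array([.6353,.1348]); print(np.linalg.norm(v),np.degrees(np.arctan2(v[1],v[0]))%360)
E
```

```text
t: 37.78
position: [0.5623, 0.1063, 0.0868]
tcp_rot: [-40.8, 89.6, 115.5]
force: [-4.3, 3.4, 7.8]
gripper_width: 0.0169
[  10.5    27.61   -1.96   60.54    0.39 -145.77] [0.56230946 0.10625994 0.0868039 ] 246.26407218193933 [-4.26131546  3.44954572  7.7827242 ] [ 1.25695031  0.62604242 -0.04825238] 0.016883439280513016
0.07837189308780451 201.35601924571063
```

```bash
python3 -m jog '[{"tx":0,"ty":-0.6,"tz":0.6,"turn":0},{"tx":0.4,"ty":-1,"tz":1,"turn":4},{"tx":1,"ty":-1,"tz":1,"turn":10},{"tx":1.6,"ty":-1,"tz":1,"turn":17},{"tx":2.3,"ty":-1,"tz":1,"turn":24},{"tx":3,"ty":-1,"tz":1,"turn":31},{"tx":3.6,"ty":-1,"tz":1,"turn":37},{"tx":4.1,"ty":-1,"tz":1,"turn":43},{"tx":4.3,"ty":-1,"tz":1,"turn":45},{"tx":4.3,"ty":-1,"tz":1,"turn":45}]'; python3 - <<'E'
from h import *
im,C,s=snap('wrist','pics/w30.png');print(s['q'].round(2),s['position'],s['q'][0]-s['q'][5]+90,s['force'],s['wrist_torque'],s['gripper_width'])
v=s['position'][:2]-np.array([.6353,.1348]); print(np.linalg.norm(v),np.degrees(np.arctan2(v[1],v[0]))%360)
E
```

```text
t: 38.62
position: [0.5626, 0.1071, 0.0826]
tcp_rot: [-7.2, 89.7, 104.0]
force: [-3.0, 3.7, 6.9]
gripper_width: 0.0169
[  10.61   27.83   -2.28   59.91    0.31 -100.55] [0.56264332 0.10707766 0.08262126] 201.16189491304797 [-3.04336113  3.67530491  6.87397619] [ 0.98008213  0.25865173 -0.16965921] 0.01685456710375505
0.07776581380475626 200.8844811812148
```

View pics/w30.png

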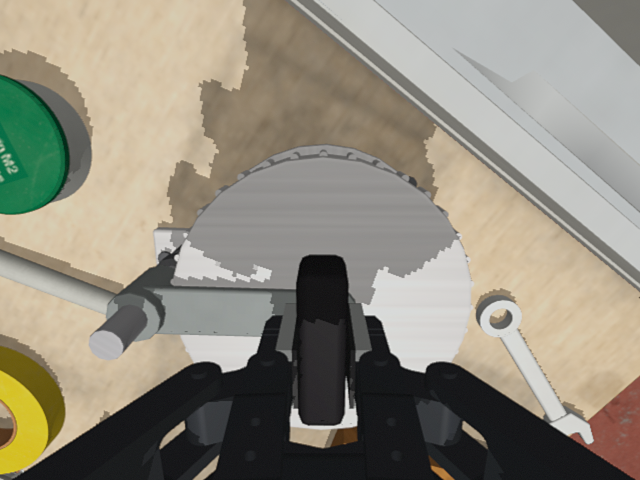

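Screwing down nicely. Continue.

```bash
python3 -m jog '[{"tx":0.3,"ty":0,"tz":0,"turn":3},{"tx":0.8,"ty":0,"tz":0,"turn":8},{"tx":1.4,"ty":0,"tz":0,"turn":14},{"tx":2,"ty":0,"tz":0,"turn":21},{"tx":2.7,"ty":0,"tz":0,"turn":28},{"tx":3.4,"ty":0,"tz":0,"turn":35},{"tx":4,"ty":0,"tz":0,"turn":41},{"tx":4.4,"ty":0,"tz":0,"turn":45},{"tx":4.4,"ty":0,"tz":0,"turn":45},{"tx":4.4,"ty":0,"tz":0,"turn":45}]'; python3 -m jog '[{"tx":0.3,"ty":0,"tz":0,"turn":3},{"tx":0.8,"ty":0,"tz":0,"turn":8},{"tx":1.3,"ty":0,"tz":0,"turn":13},{"tx":1.9,"ty":0,"tz":0,"turn":19},{"tx":2.5,"ty":0,"tz":0,"turn":25},{"tx":3,"ty":0,"tz":0,"turn":30},{"tx":3.5,"ty":0,"tz":0,"turn":35},{"tx":3.8,"ty":0,"tz":0,"turn":39},{"tx":3.8,"ty":0,"tz":0,"turn":39},{"tx":3.8,"ty":0,"tz":0,"turn":39}]';  python3 - <<'E'
from h import *
im,C,s=snap('wrist','pics/w31.png');print(s['q'].round(2),s['position'],s['q'][0]-s['q'][5]+90,s['force'],s['wrist_torque'],s['gripper_width'])
v=s['position'][:2]-np.array([.6353,.1348]); print(np.linalg.norm(v),np.degrees(np.arctan2(v[1],v[0]))%360)
E
```

```text
t: 39.5
position: [0.5632, 0.1071, 0.0784]
tcp_rot: [25.3, 89.7, 91.5]
force: [-2.2, 3.6, 6.5]
gripper_width: 0.017
t: 40.33
position: [0.5636, 0.107, 0.0748]
tcp_rot: [55.1, 89.7, 82.3]
force: [-1.8, 3.6, 8.0]
gripper_width: 0.0169
[ 10.6   28.29  -2.83  58.79   0.29 -16.61] [0.56363185 0.10702816 0.07477511] 117.2033676724008 [-1.80194694  3.59001169  8.01964044] [ 0.98531319 -0.13700627 -0.14877614] 0.016943847721610897
0.07686090493426925 201.18164716012035
```

View pics/w31.png

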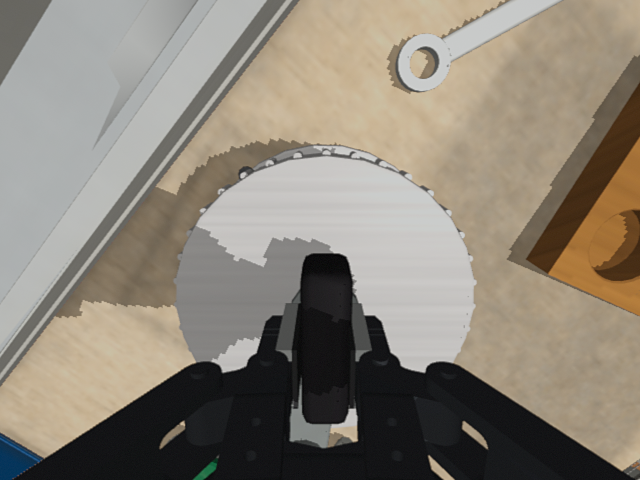

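```bash
python3 -m jog '[{"tx":0.2,"ty":0,"tz":0,"turn":2},{"tx":0.4,"ty":0,"tz":0,"turn":4},{"tx":0.6,"ty":0,"tz":0,"turn":6},{"tx":0.7,"ty":0,"tz":0,"turn":7},{"tx":0.7,"ty":0,"tz":0,"turn":7},{"tx":0.7,"ty":0,"tz":0,"turn":7},{"tx":0.7,"ty":0,"tz":0,"turn":7},{"tx":0.7,"ty":0,"tz":0,"turn":7},{"tx":0.7,"ty":0,"tz":0,"turn":7},{"tx":0.7,"ty":0,"tz":0,"turn":7}]';  python3 - <<'E'
from h import *
s=r.get_state();print(s['q'].round(2),s['position'],s['q'][0]-s['q'][5]+90,s['force'],s['wrist_torque'],s['gripper_width'])
E
```

```text
t: 41.22
position: [0.5637, 0.1071, 0.0741]
tcp_rot: [61.2, 89.7, 81.4]
force: [-2.4, 3.7, 7.6]
gripper_width: 0.017
[10.6  28.33 -2.87 58.7   0.29 -9.63] [0.56365011 0.10707622 0.07413925] 110.22694931005962 [-2.44193062  3.68916142  7.60356935] [ 0.95092693 -0.08727627 -0.04187615] 0.017018508520605536
```

```bash
python3 -m jog '[{"tx":0.1,"ty":0,"tz":0,"turn":1},{"tx":0.2,"ty":0,"tz":0,"turn":2},{"tx":0.3,"ty":0,"tz":0,"turn":3},{"tx":0.4,"ty":0,"tz":0,"turn":4},{"tx":0.4,"ty":0,"tz":0,"turn":4},{"tx":0.4,"ty":0,"tz":0,"turn":4},{"tx":0.4,"ty":0,"tz":0,"turn":4},{"tx":0.4,"ty":0,"tz":0,"turn":4},{"tx":0.4,"ty":0,"tz":0,"turn":4},{"tx":0.4,"ty":0,"tz":0,"turn":4}]';  python3 - <<'E'
from h import *
im,C,s=snap('wrist','pics/w32.png');print(s['q'].round(2),s['position'],s['q'][0]-s['q'][5]+90,s['force'],s['wrist_torque'],s['gripper_width'])
E
```

```text
t: 42.05
position: [0.5627, 0.1096, 0.0739]
tcp_rot: [78.3, 89.4, 94.8]
force: [-3.6, 8.4, 10.4]
gripper_width: 0.017
[10.72 28.33 -2.91 58.7   0.58 -5.74] [0.56271312 0.10963907 0.07390515] 106.46176598617885 [-3.56783064  8.39476241 10.35793751] [2.27411614 0.41243117 0.76852843] 0.016995603409298954
```

View pics/w32.png

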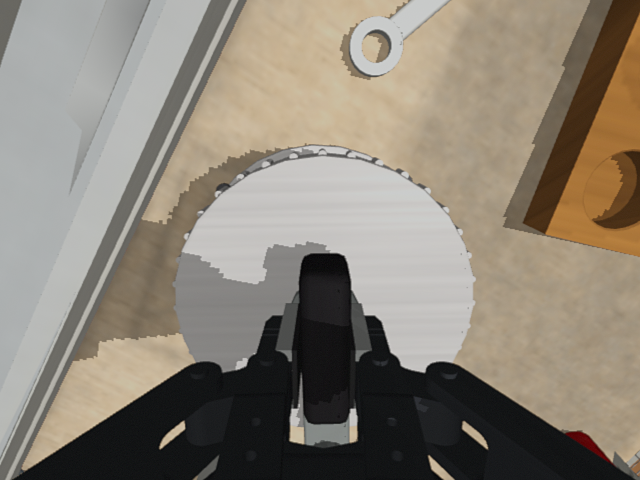

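```bash
python3 -m jog '[{"tx":0,"ty":0,"tz":0,"turn":-1},{"tx":0,"ty":0,"tz":0,"turn":-2},{"tx":0,"ty":0,"tz":0,"turn":-2.5},{"tx":0,"ty":0,"tz":0,"turn":-2.5},{"tx":0,"ty":0,"tz":0,"turn":-2.5},{"tx":0,"ty":0,"tz":0,"turn":-2.5},{"tx":0,"ty":0,"tz":0,"turn":-2.5},{"tx":0,"ty":0,"tz":0,"turn":-2.5},{"tx":0,"ty":0,"tz":0,"turn":-2.5},{"tx":0,"ty":0,"tz":0,"turn":-2.5}]';  python3 - <<'E'
from h import *
im,C,s=snap('wrist','pics/w33.png');print(s['q'].round(2),s['position'],s['q'][0]-s['q'][5]+90,s['force'],s['wrist_torque'],s['gripper_width'])
E
```

```text
t: 42.93
position: [0.5634, 0.1075, 0.074]
tcp_rot: [66.0, 89.6, 84.8]
force: [-2.2, 3.9, 8.2]
gripper_width: 0.0171
[10.63 28.33 -2.9  58.68  0.34 -8.19] [0.56343116 0.10752601 0.07395402] 108.81562836220225 [-2.23372379  3.86540472  8.23987891] [1.12681209 0.0501783  0.316638  ] 0.01707275210719632
```

```bash
python3 -m jog '[{"tx":0,"ty":0,"tz":0,"turn":0},{"tx":0,"ty":0,"tz":0,"turn":0},{"tx":0,"ty":0,"tz":0,"turn":0},{"tx":0,"ty":0,"tz":0,"turn":0},{"tx":0,"ty":0,"tz":0,"turn":0},{"tx":-10,"ty":0,"tz":0,"turn":0},{"tx":-30,"ty":0,"tz":0,"turn":0},{"tx":-60,"ty":0,"tz":0,"turn":0},{"tx":-100,"ty":0,"tz":0,"turn":0},{"tx":-130,"ty":0,"tz":0,"turn":0}]' 0.6;python3 - <<'E'
from h import *
im,C,s=snap('wrist','pics/w34.png');print(s['q'].round(2),s['position'],s['q'][0]-s['q'][5]+90,s['force'],s['gripper_width'])
g=im.max(2); m=np.zeros_like(g); m[150:320,290:360]=g[150:320,290:360]<60; c=ell(m); R=cv2.minAreaRect(c); print(R)
P=np.array([onz(C,*p,.099) for p in cv2.boxPoints(R)]); print('c',P.mean(0)); e=[np.linalg.norm(P[i]-P[(i+1)%4]) for i in range(4)]; i=int(np.argmax(e)); d=P[i]-P[(i+1)%4]; print(e,np.degrees(np.arctan2(d[1],d[0])))
im,C,s=snap('side','pics/s34.png');cv2.imwrite('pics/s34z.png',cv2.resize(im[150:350,200:440],None,fx=2.5,fy=2.5,interpolation=cv2.INTER_CUBIC))
E
```

```text
t: 43.82
position: [0.5633, 0.1042, 0.2062]
tcp_rot: [-5.0, 89.9, 13.7]
force: [0.8, -0.2, 0.6]
gripper_width: 0.0513
[ 1.048e+01  2.265e+01  8.970e+00  7.622e+01  1.000e-02 -8.240e+00] [0.56331705 0.1041816  0.20621063] 108.71347784981747 [ 0.75789476 -0.17209349  0.57443393] 0.051326437285509126
((327.5, 242.0), (88.0, 25.0), 90.0)
c [0.56127484 0.10649009 0.099     ]
[np.float64(0.01620646946752574), np.float64(0.06179141344544202), np.float64(0.017420246089915405), np.float64(0.06178899930991311)] -160.5583699078255
```

View pics/w34.png

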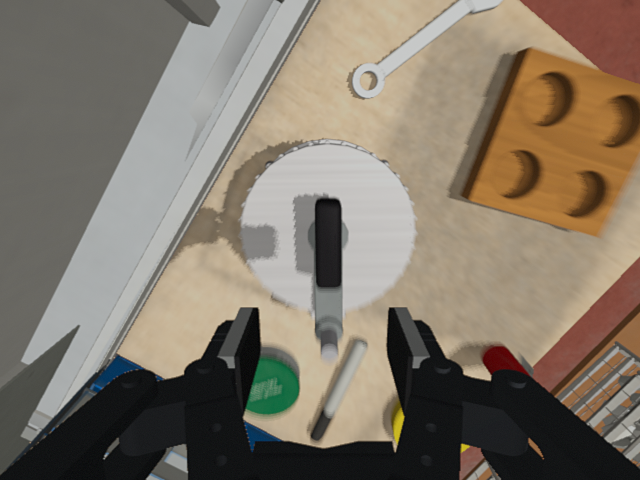

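View pics/s34z.png

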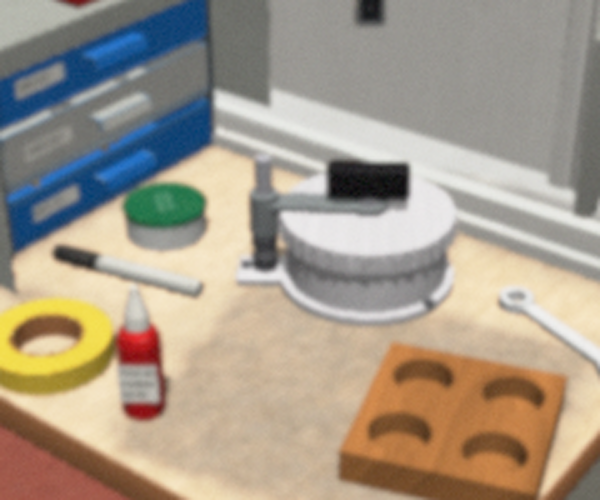

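```bash
python3 -m jog '[{"tx":0,"ty":0,"tz":-15,"turn":0},{"tx":0,"ty":0,"tz":-45,"turn":0},{"tx":0,"ty":20,"tz":-80,"turn":0},{"tx":0,"ty":40,"tz":-115,"turn":0},{"tx":0,"ty":60,"tz":-150,"turn":0},{"tx":0,"ty":80,"tz":-180,"turn":0},{"tx":0,"ty":100,"tz":-205,"turn":0},{"tx":0,"ty":110,"tz":-220,"turn":0},{"tx":0,"ty":110,"tz":-220,"turn":0},{"tx":0,"ty":110,"tz":-220,"turn":0}]' 0.6;python3 -m jog '[{"tx":0,"ty":15,"tz":0,"turn":0},{"tx":0,"ty":45,"tz":0,"turn":0},{"tx":0,"ty":80,"tz":0,"turn":0},{"tx":0,"ty":115,"tz":0,"turn":0},{"tx":0,"ty":140,"tz":0,"turn":0},{"tx":0,"ty":150,"tz":0,"turn":0},{"tx":0,"ty":150,"tz":0,"turn":0},{"tx":0,"ty":150,"tz":0,"turn":0},{"tx":0,"ty":150,"tz":0,"turn":0},{"tx":0,"ty":150,"tz":0,"turn":0}]'; python3 - <<'E'
from h import *
im,C,s=snap('top','pics/t40.png');print(s['position'],s['t']);a=cv2.imread('pics/top0.png')
cv2.imwrite('pics/t40z.png',np.hstack([cv2.resize(x[90:350,240:430],None,fx=2,fy=2,interpolation=cv2.INTER_CUBIC) for x in (a,im)]))
for x in (a,im):
    g=x.max(2); m=np.zeros_like(g); m[205:255,350:400]=(g[205:255,350:400]<75); c=ell(m); print('handle rect',cv2.minAreaRect(c))
E
```

```text
t: 44.75
position: [0.3191, 0.1379, 0.2034]
tcp_rot: [-4.6, 89.9, 14.2]
force: [0.3, -0.3, 0.1]
gripper_width: 0.0509
t: 45.58
position: [0.2718, 0.2787, 0.2029]
tcp_rot: [-115.3, 90.0, -96.7]
force: [-0.3, 0.2, 0.0]
gripper_width: 0.0516
[0.27184129 0.27871638 0.20290359] 45.5833
handle rect ((376.0, 229.5000457763672), (32.199378967285156, 10.28591251373291), 63.43495178222656)
handle rect ((376.0218505859375, 229.3102264404297), (32.20928192138672, 10.252291679382324), 70.01689147949219)
```

View pics/t40z.png

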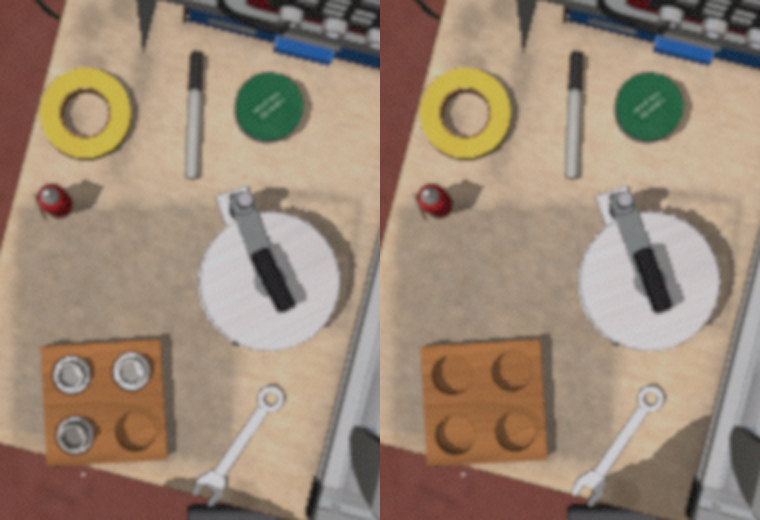

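```bash
python3 -c "
from rig import r
print(r.close_job())"
```

```text
the job is handed in; nothing more can be done
None
```

The job is done and handed in at about 46 s. I unscrewed the cap to about 2.36 rad and swung it to its outer stop. The carrier held three cups, and I dropped each one upright into its own sleeve. I then swung the cap home and screwed it down to its stop.

**Last checks**
- **Cups:** a wrist picture showed all three seated in separate sleeves before the cap went back on. The carrier was empty.
- **Cap:** the top picture puts the handle centre within 0.2 px of where it started. The bar now lies along the strap. At the start it stood about 5–7° off, so the cap began not quite fully tight.
- **Bystanders:** none has visibly moved, and the carrier was not knocked aside during the run.
- **Forces:** the readings I took stayed within about 10 N.

**Mishap:** while tightening I turned about 4° past the stop. The tool shifted sideways about 2.5 mm, with a torque of about 0.8 N m. I eased back 2.5°; the tool returned to its place with a light tightening torque (about 0.3 N m) still on the cap, and I released it there.

**Disagreement:** positions from the wrist and top cameras differed by about 2 mm, so I corrected each move by eye before acting.

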